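# Sort desiccant canisters by weight and shut the good ones in the dry box

### The arm

A 6-joint arm with a two-finger parallel gripper is mounted at the origin on the work surface; the furniture and walls round the work are solid. World frame = base frame: x ahead of the robot, y to its left, z up, the work surface at z = 0. Lengths are in m, angles in degrees, forces in N, time in s.
With the tool pointing down it reaches from about 0.35 to 0.875 m from the base axis. Payload 4.2 kg.
Tool frame: the origin (TCP) lies midway between the tips of the shut fingers; the grasp point (between the pads) lies 19 mm behind it; z points along the fingers, y is the line along which they close (so a half turn about z gives the same grasp; the last joint's range is limited). The gripper opens to 87 mm and grips with 3 to 60 N. Pads are 19 mm wide; open, the fingers measure 117 mm over their backs; the gripper's body (75 mm by 190 mm) begins 51 mm behind the grasp point.
Start: joints at [-58.637, 22.042, 0.453, 0, -68.411, -14.817], TCP at [0.178, -0.599, 0.223] pointing down, gripper open.
Joint ranges: [-179.83, 179.83], [-69.29, 118.12], [-61.27, 80.66], [-181.25, 117.63], [-171.15, -9.14], [-177.46, 177.46]. Speed limits (degrees/s): [159.86, 159.86, 180, 180, 180, 180].

### API

Orientations are given as a 3x3 rotation matrix whose columns are the frame's x, y, z axes.
In Python, from station import r, cams gives the robot as it stands.
- The arm moves only by the tool play_rows, never from a script. Its argument "commands" is text: rows parted by semicolons, each of 6 numbers parted by spaces: the shift along the world's x, y, z normalised to -1 to 1, where 1 is 30 mm, then the turn, a rotation vector about the world's x, y, z normalised to -1 to 1, where 1 is 0.15 rad. A call has 1 to 20 rows; each row shifts and turns the commanded pose from where the row before left it; what a row does not reach is not made up. A row lasts 1/10 s, in which the tool goes at most 50 mm and 8.59 degrees, less where a joint would pass 70% of its speed; a pose out of reach is approached as far as the arm can. A call with a number of a shift or a turn outside -1 to 1 is refused whole. A call with a gripper value outside its range is refused whole. "grip" is the finger opening in mm, from 0 to 87, set as the call begins (left out, the last holds). The fingers move at their own pace and stop on an object; the grip force is fixed at half the most. Time passes only in rows, so rows that do not move let the fingers close. It gives the time, the measured TCP pose, the force, the opening and the grip force at its end, in the units of the state.
- r.sense(): the state, without advancing time (a new reading comes with each control period).
- cams.capture(name): name is "scene" or "top" or "wrist"; returns (picture, depth): 384x512x3 uint8, blue, green, red; 384x512 float32, m along the optical axis (not along the pixel's ray), 0 where there is no reading.
- cams.camera_info(name): a dict with "mtx" (3x3 intrinsics, pixels), "R" (3x3) and "t" (3): a world point X has camera coordinates R X + t. Camera axes: x right, y down, z forward; pixel columns grow to the right and rows downward; lengths in m; the calibration is good to about 2 mm. A picture is of the moment at which its call begins: read the wrist's pose just before it. camera_info takes no time and is no camera call; for the wrist camera it gives the pose at the moment of the call.
- r.finish_job(): hands the job in; it is judged then, once.
The state is a dict: "time_s": time; "joints": joint angles; "joint_velocities": joint speeds; "effort": joint torques, N m; "tcp_pos": TCP position; "ee_rot": TCP orientation; "wrist_force": force on the tool from outside, world axes, zero at the start; "moment": the same for the moment, N m; "gripper_width": opening from 0.0 (shut) to 1.0 (fully open); "gripper_force": force on a finger pad.
Only numpy, scipy, OpenCV 4.12 (cv2) and the standard library are available. Lean on these libraries where they do the work, as an engineer would, in place of code of your own. Each camera call takes 0.05 s, during which the arm holds its last target. There are 200 camera calls.

### The job

The desiccant canisters on the bench have got mixed up: feel by weight which are still dry and which are spent (heavier with moisture). Stand the spent ones flat in the steel oven tray and the dry ones flat on the dry box's roll-out shelf, slide the shelf fully home, then push the dry box's door shut, without slamming it, until its catch has snapped in and it is fully closed. Leave the other things on the bench where they are.

Things in the scene. Friction and masses are not known exactly. Their poses are not given: they have to be found in the camera images.
- canister_a: a desiccant canister: slotted aluminium box 90 x 50 x 50 mm with a grey carrying lug on top (52 mm long, 16 mm thick, 27 mm high, centred, running the canister's long way), 77 mm high in all; all canisters look exactly alike, but a dry one weighs about 300 g and a spent one, full of moisture, about 420 g (each within 5 percent). Origin at the centre of its underside, x along the 90 mm length and the lug, z up. May be absent
- canister_b: a desiccant canister: slotted aluminium box 90 x 50 x 50 mm with a grey carrying lug on top (52 mm long, 16 mm thick, 27 mm high, centred, running the canister's long way), 77 mm high in all; all canisters look exactly alike, but a dry one weighs about 300 g and a spent one, full of moisture, about 420 g (each within 5 percent). Origin at the centre of its underside, x along the 90 mm length and the lug, z up. May be absent
- canister_c: a desiccant canister: slotted aluminium box 90 x 50 x 50 mm with a grey carrying lug on top (52 mm long, 16 mm thick, 27 mm high, centred, running the canister's long way), 77 mm high in all; all canisters look exactly alike, but a dry one weighs about 300 g and a spent one, full of moisture, about 420 g (each within 5 percent). Origin at the centre of its underside, x along the 90 mm length and the lug, z up. May be absent
- canister_d: a desiccant canister: slotted aluminium box 90 x 50 x 50 mm with a grey carrying lug on top (52 mm long, 16 mm thick, 27 mm high, centred, running the canister's long way), 77 mm high in all; all canisters look exactly alike, but a dry one weighs about 300 g and a spent one, full of moisture, about 420 g (each within 5 percent). Origin at the centre of its underside, x along the 90 mm length and the lug, z up. May be absent
- canister_e: a desiccant canister: slotted aluminium box 90 x 50 x 50 mm with a grey carrying lug on top (52 mm long, 16 mm thick, 27 mm high, centred, running the canister's long way), 77 mm high in all; all canisters look exactly alike, but a dry one weighs about 300 g and a spent one, full of moisture, about 420 g (each within 5 percent). Origin at the centre of its underside, x along the 90 mm length and the lug, z up. May be absent
- dry_box: clear acrylic dry box with aluminium edges, 124 mm deep (x) x 200 mm wide (y) x 103 mm high, fixed to the bench; origin at the centre of its underside; its open front looks along its own -x; a small round hygrometer stands 6 mm proud of the roof
- dry_box_shelf (a joint): how far the roll-out shelf is pulled out of the front, m: 0 fully home against its stop, 0.122 fully out, when the whole floor stands clear in front of the roof; it slides along the box's x with about 1.2 N of friction. It starts out
- shelf_floor (a point): centre of the shelf's floor (upper face); frame as the dry box's: x along the slide, inwards; the floor inside its rim is 105 mm (x) x 181 mm (y), the rim stands 10 mm above the floor, so up to three canisters stand side by side on it with their length along x, at a pitch of about 60 mm. The floor is 10.5 mm above the bench
- shelf_bail (a point): middle of the horizontal top wire of the shelf's front pull: an upright wire bail, 6.4 mm thick wire, 64 mm wide along y, its top wire 75 mm above the bench, 54 mm in front of the shelf floor's centre. Push here towards the box to slide the shelf in; when the shelf is home the wire lies just inside the box's front edge, 20 mm below the roof's underside
- dry_box_door (a joint): angle of the door, rad: 0 fully shut, grows as it opens (up to 1.9). The door stays where it is left (light friction). Shutting, it meets the spring ball of its catch at about 0.07 and must be pushed past it (about 5 N at the free edge) until it snaps in and sits against its stop at 0; left at about 0.07 it is not shut. It cannot shut while the shelf is out
- door_hinge (a point): on the door's upright hinge axis, 52 mm above the bench, at the front right corner of the box (its own -y side); the frame turns with the door: +y runs along the door to its free edge, -x points out of its outer face
- door_edge (a point): on the door's outer face at its free edge, 198 mm from the hinge axis, 52 mm above the bench. The clear door panel is 6 mm thick, with its outer face 3 mm outside the hinge axis, and reaches from 4 to 101 mm above the bench; a slim upright pull 16 mm from the free edge stands 15 mm out from the face between 24 and 78 mm height
- oven_tray: shallow steel tray, 120 mm (x) x 160 mm (y), 20 mm high, walls 3 mm, fixed to the bench; origin at the centre of its underside
- oven_tray_floor (a point): centre of the oven tray's inner floor, 3 mm above the bench, inside 114 x 154 mm; axes as the tray's; two canisters stand in it side by side
- wash_bottle: white wash bottle with a bent spout, 196 mm tall, loose, a bystander; origin at the centre of its underside
- lamp_carton: small upright lamp carton 36 x 36 x 62 mm, loose, a bystander; origin at the centre of its underside
- spare_eyepiece: black microscope eyepiece standing upright, 36 mm across, 54 mm high, loose, a bystander; origin at the centre of its underside

How it is judged:
By the outcome, as a careful person would: the job done as asked, in the order asked, and still so for the second after the job is handed in, with the robot touching nothing.
Of canister_a, canister_b, canister_c, canister_d, canister_e only 3 to 5 are there at a start; the rules pass over those that are not, and their reading is None.
At some moment in a run one of canister_a, canister_b, canister_c, canister_d, canister_e may be knocked a few centimetres aside while the robot is not near it.
Once in a run the grip may slacken for a moment while it holds something.
It also fails if it takes over 210 s, if anything falls off the work surface, if the arm or the gripper's body presses on something with over 40 N, if the wrist force passes 120 N, or if a joint passes its speed limit or range.

## Working session

There is one attempt and no reset: what is moved stays moved. The work goes in short steps, Python scripts to look and compute and a tool call to move; the robot and the scene stay as the last step left them, time stands still between calls to the robot, and variables do not carry over. Pictures are saved under pics/ and viewed, at most 14 in all, crops included, and the job is handed in when it is done.

Besides the shell and the picture viewer there is one more tool, called after "Request:" by a JSON object that holds its "name" and its "arguments". play_rows: Moves the arm, as the interface text tells. Scaled input: -1 to 1 covers 30 mm each way for a shift and 0.15 rad each way for a turn. Its arguments: {"type":"object","properties":{"commands":{"type":"string"},"grip":{"type":"number"}},"required":["commands"]}

```bash
ls; mkdir -p pics; cat > h.py <<'E'
import numpy as np,cv2
from station import r,cams
def cap(n,f=None):
    ci=cams.camera_info(n); im,d=cams.capture(n)
    if f: cv2.imwrite('pics/'+f,im)
    return im,d,ci
def world(d,ci):
    K=ci['mtx'];v,u=np.mgrid[:d.shape[0],:d.shape[1]]
    P=np.stack([(u-K[0,2])/K[0,0]*d,(v-K[1,2])/K[1,1]*d,d],-1)
    return (P-np.array(ci['t']).ravel())@np.array(ci['R'])
E
python3 - <<'E'
from h import *
for n in('top','scene'):
    im,d,ci=cap(n,n+'0.png');W=world(d,ci);np.savez(n+'0.npz',im=im,d=d,W=W)
    R=np.array(ci['R']);print(n,-R.T@np.array(ci['t']).ravel(),R[2])
s=r.sense();print({k:np.round(v,3).tolist() for k,v in s.items()})
E
```

```text
pics
top [0.41865228 0.00914929 1.36393817] [ 0.07878986  0.01266793 -0.99681076]
scene [-0.03899066  0.75160061  1.0012219 ] [ 0.4347004  -0.56520001 -0.70113087]
{'time_s': 0.1, 'joints': [-58.637, 22.085, 0.387, -0.025, -68.411, -14.816], 'joint_velocities': [-0.036, -0.155, 0.131, 0.168, -0.043, -0.054], 'effort': [-0.0, -39.169, 18.794, 4.232, 0.013, -0.0], 'tcp_pos': [0.178, -0.599, 0.222], 'ee_rot': [[-0.959, -0.285, -0.001], [-0.285, 0.959, 0.002], [0.0, 0.002, -1.0]], 'wrist_force': [0.224, 0.208, 0.066], 'moment': [-0.032, -0.026, 0.046], 'gripper_force': 0.0, 'gripper_width': 0.997}
```

View pics/top0.png

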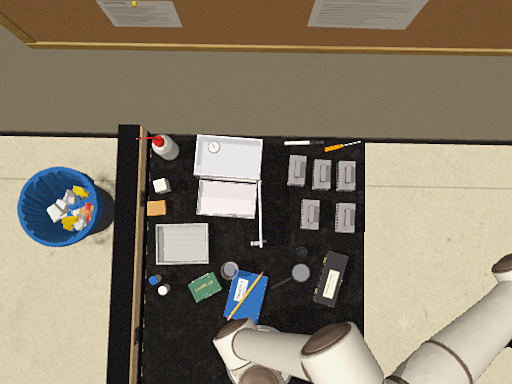

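View pics/scene0.png

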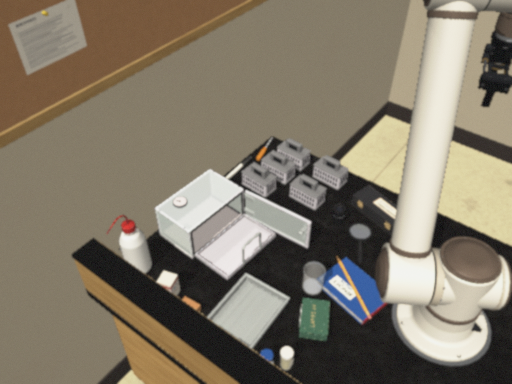

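Top view: five canisters at px (297,170), (321,174), (346,176), (310,214), (345,217), all with their length nearly along x. The box is at (228,157), with its shelf out at (227,198), the door open at (261,215) and the tray at (182,244). The bottle is at (165,148), the carton at (162,186) and the eyepiece at about (300,252).

```bash
python3 - <<'E'
from h import *
z=np.load('top0.npz');W=z['W'];im=z['im']
def comps(m,amin=20):
    n,l,st,c=cv2.connectedComponentsWithStats(m.astype(np.uint8))
    for i in range(1,n):
        if st[i,4]<amin: continue
        p=W[l==i]; q=(p[:,:2]*1000).astype(np.float32)
        (cx,cy),(w,h),a=cv2.minAreaRect(q)
        if w<h: w,h,a=h,w,a-90
        print(c[i].round(),st[i,4],'mean',p.mean(0).round(3),'rect',round(cx),round(cy),round(w),round(h),round(a,1),'zmax',p[:,2].max().round(3))
Z=W[...,2];u=np.arange(512)[None,:]+0*Z;v=np.arange(384)[:,None]+0*Z
reg=(u>148)&(u<363)&(v>130)&(v<300)
print('>25mm');comps(reg&(Z>.03)&(Z<.2))
print('lug');comps(reg&(Z>.062)&(u>280),5)
print('low');comps(reg&(Z>.004)&(Z<.028)&(u<270)&(v>165),60)
# door and tray rows
for uu in (256,258,260,262,264): print(uu,[tuple(W[vv,uu].round(3)) for vv in (180,200,220,235,244)])
for vv in (185,190,200,210,215): print(vv,[tuple(W[vv,uu].round(3)) for uu in (196,200,227,250,256)])
print([tuple(W[244,uu].round(3)) for uu in range(153,212,3)])
print([tuple(W[vv,182].round(3)) for vv in range(220,270,3)])
E
```

```text
>25mm
[164. 145.] 457 mean [0.661 0.303 0.114] rect 666 309 61 55 -32.3 zmax 0.195
[230. 161.] 2914 mean [0.62  0.104 0.102] rect 533 105 348 210 3.6 zmax 0.115
[297. 169.] 479 mean [ 0.605 -0.104  0.055] rect 607 -104 91 52 -2.9 zmax 0.083
[321. 173.] 494 mean [ 0.594 -0.182  0.054] rect 595 -184 92 52 -0.8 zmax 0.083
[346. 175.] 492 mean [ 0.591 -0.258  0.054] rect 593 -260 92 52 -0.0 zmax 0.082
[160. 185.] 169 mean [0.547 0.323 0.057] rect 548 324 37 36 -73.7 zmax 0.068
[310. 214.] 490 mean [ 0.467 -0.147  0.054] rect 467 -148 91 51 -1.4 zmax 0.082
[345. 217.] 508 mean [ 0.459 -0.257  0.054] rect 460 -259 91 53 -3.1 zmax 0.081
[224. 215.] 50 mean [0.458 0.119 0.075] rect 458 120 67 6 86.8 zmax 0.081
[301. 251.] 105 mean [ 0.351 -0.121  0.052] rect 351 -121 31 31 -88.6 zmax 0.059
[330. 276.] 1030 mean [ 0.275 -0.215  0.038] rect 272 -215 159 69 -15.1 zmax 0.048
[228. 271.] 78 mean [0.284 0.103 0.058] rect 289 100 50 50 1.4 zmax 0.071
[153. 279.] 74 mean [0.254 0.333 0.053] rect 253 334 27 25 -46.6 zmax 0.061
[162. 289.] 74 mean [0.224 0.304 0.053] rect 223 305 26 25 -29.3 zmax 0.06
[... 5272 characters left out ...]
(0.391), np.float64(0.258), np.float64(0.005)), (np.float64(0.381), np.float64(0.258), np.float64(0.005)), (np.float64(0.372), np.float64(0.259), np.float64(0.001)), (np.float64(0.362), np.float64(0.258), np.float64(-0.001)), (np.float64(0.353), np.float64(0.257), np.float64(0.006)), (np.float64(0.343), np.float64(0.257), np.float64(0.002)), (np.float64(0.333), np.float64(0.257), np.float64(-0.001)), (np.float64(0.323), np.float64(0.257), np.float64(-0.002)), (np.float64(0.314), np.float64(0.256), np.float64(0.005)), (np.float64(0.306), np.float64(0.252), np.float64(0.024)), (np.float64(0.295), np.float64(0.256), np.float64(0.002)), (np.float64(0.285), np.float64(0.257), np.float64(-0.006))]
```

```bash
cat >> h.py <<'E'
def cans():
    im,d,ci=cap('top');W=world(d,ci);Z=W[...,2]
    n,l,st,c=cv2.connectedComponentsWithStats(((Z>.035)&(Z<.1)).astype(np.uint8))
    for i in range(1,n):
        if 150<st[i,4]<900:
            p=W[l==i];(cx,cy),(w,h),a=cv2.minAreaRect((p[:,:2]*1000).astype(np.float32))
            q=p[(p[:,2]>.066)]
            if w<h:w,h,a=h,w,a-90
            print('can?',c[i].round(),round(cx),round(cy),round(w),round(h),round((a+90)%180-90,1),'lug',(q[:,:2].mean(0)*1000).round() if len(q) else '')
    return im,W
def st():
    s=r.sense();R=np.array(s['ee_rot'])
    print('t',s['time_s'],'tcp',np.round(np.array(s['tcp_pos'])*1000,1),'closing yaw',np.degrees(np.arctan2(R[1,1],R[0,1])).round(1),'F',np.round(s['wrist_force'],2),'w',round(s['gripper_width']*87,1),'gf',round(s['gripper_force'],1),'j',np.round(s['joints'],0))
E
python3 - <<'E'
from h import *
z=np.load('top0.npz');W=z['W'];Z=W[...,2]
for u in range(118,152,3): print(u,W[240,u].round(3).tolist(),W[180,u].round(3).tolist())
def fit(m,name):
    p=W[m];(cx,cy),s,a=cv2.minAreaRect((p[:,:2]*1000).astype(np.float32));print(name,m.sum(),round(cx),round(cy),np.round(s),round(a,1))
u=np.arange(512)[None,:]+0*Z;v=np.arange(384)[:,None]+0*Z
fit((Z>.095)&(Z<.11)&(u>190)&(u<268)&(v<183)&(v>130),'roof')
m=(Z>.085)&(Z<.11)&(u>252)&(u<268)&(v>185)&(v<250);fit(m,'door')
p=W[m];print(np.polyfit(p[:,0],p[:,1],1),p[:,0].min(),p[:,0].max())
m=(Z>.013)&(Z<.026)&(u>150)&(u<212)&(v>218)&(v<270);fit(m,'tray');print(np.percentile(W[m],[2,98],axis=0))
E
```

```text
118 [0.375, 0.422, 0.133] [0.552, 0.433, 0.125]
121 [0.375, 0.415, 0.128] [0.552, 0.422, 0.13]
124 [0.375, 0.405, 0.131] [0.552, 0.414, 0.13]
127 [0.375, 0.396, 0.131] [0.552, 0.404, 0.131]
130 [0.376, 0.387, 0.133] [0.552, 0.396, 0.13]
133 [0.376, 0.379, 0.128] [0.552, 0.386, 0.132]
136 [0.375, 0.374, 0.117] [0.553, 0.378, 0.131]
139 [0.375, 0.371, 0.095] [0.554, 0.372, 0.119]
142 [0.374, 0.374, 0.054] [0.558, 0.372, 0.089]
145 [0.373, 0.372, 0.024] [0.562, 0.374, 0.05]
148 [0.372, 0.37, -0.003] [0.566, 0.373, 0.014]
151 [0.372, 0.361, -0.005] [0.568, 0.367, 0.002]
roof 2648 630 111 [202. 134.] 86.9
door 138 456 10 [181.   7.] 2.7
[ 0.04776406 -0.01179696] 0.36545629957638287 0.545937314914837
tray 358 366 258 [127. 167.] 2.1
[[0.30151749 0.17384959 0.0147659 ]
 [0.43067624 0.34032155 0.02492458]]
```

Request:
{"name": "play_rows", "arguments": {"commands": "0.8 1 0 0 0 -0.3;0.8 1 0 0 0 -0.3;0.8 1 0 0 0 -0.3;0.8 1 0 0 0 -0.3;0.8 1 0 0 0 -0.3;0.8 1 0 0 0 -0.3;0.8 1 0 0 0 -0.2;0.8 1 0 0 0 0;0.8 1 0 0 0 0;0.8 1 0 0 0 0;0.8 1 0 0 0 0;0.8 1 0 0 0 0;0 1 0 0 0 0;0 1 0 0 0 0;0 1 0 0 0 0;0 0 0 0 0 0", "grip": 45}}

```text
time_s: 1.7
tcp_pos: [0.4657, -0.1466, 0.2223]
ee_rot: [[-1.0, 0.008, -0.001], [0.008, 1.0, 0.001], [0.001, 0.001, -1.0]]
wrist_force: [0.4, 0.8, -0.3]
gripper_width: 0.512
gripper_force: 0.0
```

Request:
{"name": "play_rows", "arguments": {"commands": "0 0 -1 0 0 0;0 0 -1 0 0 0;0 0 -1 0 0 0;0 0 -1 0 0 0;0 0 -1 0 0 0;0 0 -0.5 0 0 0;0 0 -0.1 0 0 0;0 0 0 0 0 0"}}

```text
time_s: 2.5
tcp_pos: [0.4659, -0.1495, 0.0543]
ee_rot: [[-1.0, 0.011, -0.001], [0.011, 1.0, -0.0], [0.001, -0.0, -1.0]]
wrist_force: [-0.2, 0.5, 0.9]
gripper_width: 0.518
gripper_force: 0.0
```

Request:
{"name": "play_rows", "arguments": {"commands": "0 0 0 0 0 0;0 0 0 0 0 0;0 0 0 0 0 0;0 0 0 0 0 0;0 0 0 0 0 0;0 0 0 0 0 0;0 0 0 0 0 0;0 0 0 0 0 0", "grip": 0}}

```text
time_s: 3.3
tcp_pos: [0.4662, -0.1491, 0.0549]
ee_rot: [[-1.0, 0.011, 0.0], [0.011, 1.0, -0.0], [-0.0, -0.0, -1.0]]
wrist_force: [-1.4, 1.4, 5.0]
gripper_width: 0.182
gripper_force: 29.9
```

Request:
{"name": "play_rows", "arguments": {"commands": "0 0 0.3 0 0 0;0 0 0.5 0 0 0;0 0 0.8 0 0 0;0 0 1 0 0 0;0 0 1 0 0 0;0 0 0.8 0 0 0;0 0 0 0 0 0;0 0 0 0 0 0;0 0 0 0 0 0;0 0 0 0 0 0;0 0 0 0 0 0;0 0 0 0 0 0"}}

```text
time_s: 4.5
tcp_pos: [0.4657, -0.149, 0.1858]
ee_rot: [[-1.0, 0.011, -0.002], [0.011, 1.0, 0.0], [0.002, 0.0, -1.0]]
wrist_force: [0.3, -0.6, -3.7]
gripper_width: 0.182
gripper_force: 29.9
```

```bash
python3 -c "
from h import *
st();cans();st()
cap('scene','s1.png')"
```

```text
t 4.5 tcp [ 465.7 -149.   185.8] closing yaw 89.4 F [ 0.31 -0.57 -3.71] w 15.8 gf 29.9 j [  1.  11. -21.  -0. -58. -92.]
can? [297. 169.] 607 -105 91 52 -3.1 lug [ 607. -104.]
can? [322. 173.] 597 -184 87 52 -1.1 lug [ 594. -183.]
can? [346. 173.] 595 -261 87 52 -2.4 lug [ 591. -260.]
can? [160. 185.] 548 325 37 36 16.1 lug [555. 325.]
t 4.55 tcp [ 465.8 -149.1  186. ] closing yaw 89.4 F [ 0.23  0.43 -3.89] w 16.0 gf 29.9 j [  1.  11. -21.  -0. -58. -92.]
```

```bash
cat >> h.py <<'E'
def weigh(n=8):
    f=[];e=[]
    for i in range(n):
        cams.capture('wrist');s=r.sense();f.append(s['wrist_force']);e.append(s['effort'])
    print('F',np.mean(f,0).round(2),'sd',np.std(f,0).round(2),'eff',np.mean(e,0).round(2))
E
python3 -c "
from h import *
weigh(12);st()"
```

```text
F [ 0.07 -0.09 -4.  ] sd [0.71 0.39 0.32] eff [ -0.   -28.87  18.48   4.37  -0.09  -0.  ]
t 5.2 tcp [ 466.  -149.1  186.6] closing yaw 89.4 F [ 0.81  0.08 -3.87] w 15.8 gf 29.9 j [  1.  11. -21.  -0. -58. -92.]
```

View pics/s1.png

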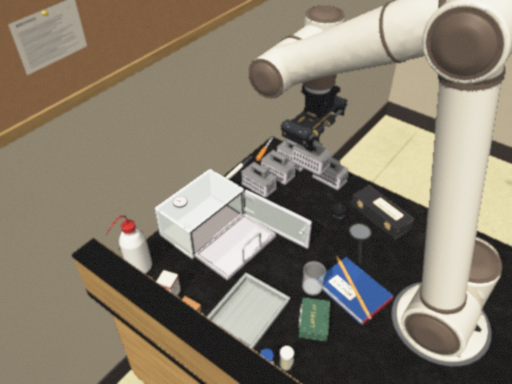

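C4 is held and clear of its neighbours, at (305,150) in the scene view. It reads about 4.0 N, so it is spent and goes to the tray's right slot.

Request:
{"name": "play_rows", "arguments": {"commands": "-0.1 0.5 0 0 0 0.1;-0.3 1 0 0 0 0.1;-0.3 1 0 0 0 0.1;-0.3 1 0 0 0 0;-0.3 1 0 0 0 0;-0.3 1 0 0 0 0;-0.3 1 0 0 0 0;-0.3 1 0 0 0 0;-0.3 1 0 0 0 0;-0.3 1 0 0 0 0;-0.3 1 0 0 0 0;-0.3 1 0 0 0 0;-0.1 0.5 0 0 0 0;0 0 0 0 0 0;0 0 -1 0 0 0;0 0 -1 0 0 0;0 0 -1 0 0 0;0 0 0 0 0 0;0 0 0 0 0 0"}}

```text
time_s: 7.1
tcp_pos: [0.3615, 0.2107, 0.0971]
ee_rot: [[-0.999, -0.034, 0.0], [-0.034, 0.999, -0.001], [-0.0, -0.001, -1.0]]
wrist_force: [0.8, 0.4, -4.1]
gripper_width: 0.174
gripper_force: 30.0
```

```bash
python3 -c "
from h import *
st();im,W=cans()
d,=[W[...,2]];im,d,ci=cap('wrist','w1.png');R=np.array(ci['R']);print(-R.T@np.array(ci['t']).ravel(),R.round(2).tolist())"
```

```text
t 7.1 tcp [361.5 210.7  97.1] closing yaw 91.9 F [ 0.85  0.45 -4.14] w 15.1 gf 30.0 j [  53.   11.  -37.    0.  -42. -141.]
can? [143. 199.] 503 372 389 7 0.2 lug [499. 372.]
can? [297. 169.] 607 -105 91 51 -2.9 lug [ 607. -104.]
can? [322. 173.] 595 -184 91 52 -0.9 lug [ 594. -183.]
can? [346. 175.] 593 -260 92 52 0.7 lug [ 591. -260.]
can? [160. 185.] 548 325 37 36 -73.2 lug [544. 325.]
can? [345. 217.] 459 -259 91 53 -2.9 lug [ 460. -259.]
can? [248. 351.] 45 35 90 21 -46.8 lug [48. 36.]
[0.28889755 0.20901346 0.25925243] [[-0.03, 1.0, 0.0], [0.96, 0.03, 0.27], [0.27, 0.01, -0.96]]
```

View pics/w1.png

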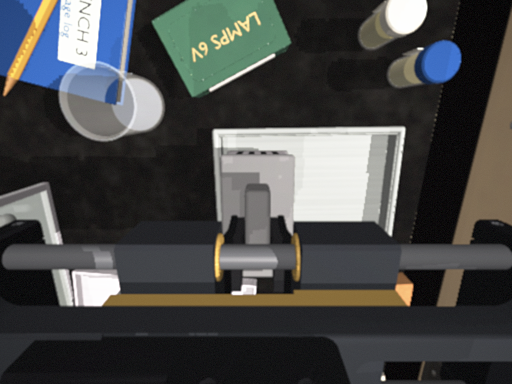

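Request:
{"name": "play_rows", "arguments": {"commands": "0.1 0.05 -0.6 0 0 0;0 0 -0.5 0 0 0;0 0 -0.15 0 0 0;0 0 -0.1 0 0 0;0 0 0 0 0 0;0 0 0 0 0 0"}}

```text
time_s: 7.8
tcp_pos: [0.3697, 0.2161, 0.063]
ee_rot: [[-0.999, -0.04, 0.012], [-0.04, 0.999, 0.008], [-0.012, 0.007, -1.0]]
wrist_force: [2.5, -6.9, 29.6]
gripper_width: 0.179
gripper_force: 30.1
```

Request:
{"name": "play_rows", "arguments": {"commands": "0 0 0 0 0 0;0 0 0 0 0 0;0 0 0 0 0 0;0 0 0 0 0 0", "grip": 40}}

```text
time_s: 8.2
tcp_pos: [0.3643, 0.2128, 0.0564]
ee_rot: [[-0.999, -0.034, 0.001], [-0.034, 0.999, 0.001], [-0.001, 0.001, -1.0]]
wrist_force: [0.3, -0.3, -1.1]
gripper_width: 0.425
gripper_force: 0.0
```

Request:
{"name": "play_rows", "arguments": {"commands": "0 0 0.5 0 0 0;0 0 1 0 0 0;0 0 1 0 0 0;0 0 1 0 0 0;0 0 1 0 0 0;0 0 0 0 0 0;0 0 0 0 0 0;0 0 0 0 0 0"}}

```text
time_s: 9.0
tcp_pos: [0.3634, 0.2119, 0.19]
ee_rot: [[-0.999, -0.034, -0.002], [-0.034, 0.999, -0.002], [0.002, -0.002, -1.0]]
wrist_force: [0.6, -0.2, -0.8]
gripper_width: 0.459
gripper_force: 0.0
```

```bash
python3 -c "
from h import *
st();cap('wrist','w2.png');weigh(6)"
```

```text
t 9.0 tcp [363.4 211.9 190. ] closing yaw 91.9 F [ 0.62 -0.22 -0.75] w 40.0 gf 0.0 j [  53.    4.  -29.   -0.  -57. -141.]
F [ 0.09 -0.33  0.12] sd [0.59 0.44 0.36] eff [  0.   -20.33  16.88   3.72  -0.08   0.  ]
```

View pics/w2.png

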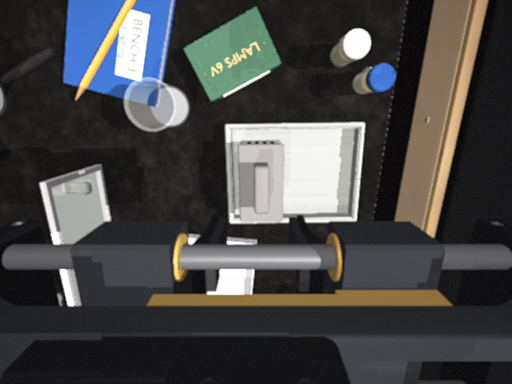

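Request:
{"name": "play_rows", "arguments": {"commands": "0.74 -0.96 0 0 0 -0.2;0.74 -0.96 0 0 0 -0.2;0.74 -0.96 0 0 0 -0.17;0.74 -0.96 0 0 0 0;0.74 -0.96 0 0 0 0;0.74 -0.96 0 0 0 0;0.74 -0.96 0 0 0 0;0.74 -0.96 0 0 0 0;0.74 -0.96 0 0 0 0;0.74 -0.96 0 0 0 0;0.74 -0.96 0 0 0 0;0 0 0 0 0 0;0 0 0 0 0 0;0 0 0 0 0 0"}}

```text
time_s: 10.75
tcp_pos: [0.6076, -0.1038, 0.1908]
ee_rot: [[-0.999, 0.051, -0.001], [0.051, 0.999, 0.0], [0.001, 0.0, -1.0]]
wrist_force: [-0.9, 0.4, -0.7]
gripper_width: 0.462
gripper_force: 0.0
```

```bash
python3 -c "
from h import *
st();im,W=cans();p=W[...];m=(p[...,0]>.3)&(p[...,0]<.44)&(p[...,1]>.17)&(p[...,1]<.34)
for lo,hi in((.035,.062),(.066,.095)):
  q=p[m&(p[...,2]>lo)&(p[...,2]<hi)];print(len(q),q.mean(0).round(3),q.min(0).round(3),q.max(0).round(3))
  A=np.c_[q[:,:2],np.ones(len(q))];print(np.linalg.lstsq(A,q[:,2],rcond=None)[0].round(3))"
```

```text
t 10.75 tcp [ 607.6 -103.8  190.8] closing yaw 87.1 F [-0.91  0.42 -0.68] w 40.2 gf 0.0 j [  5.  23.  -3.  -0. -64. -98.]
can? [347. 176.] 592 -260 90 52 -0.8 lug [ 591. -260.]
can? [296. 176.] 586 -103 51 50 88.6 lug [ 594. -103.]
can? [322. 179.] 579 -183 57 51 -2.6 lug [ 584. -183.]
can? [160. 185.] 548 325 37 37 17.7 lug [549. 327.]
can? [345. 217.] 460 -259 92 52 -2.3 lug [ 460. -259.]
can? [193. 242.] 370 215 90 51 2.4 lug [371. 215.]
393 [0.37  0.214 0.052] [0.324 0.188 0.036] [0.415 0.242 0.06 ]
[-0.011  0.026  0.051]
101 [0.371 0.215 0.078] [0.344 0.207 0.07 ] [0.396 0.223 0.086]
[-0.034  0.179  0.052]
```

Request:
{"name": "play_rows", "arguments": {"commands": "0 -0.05 -1 0 0 0;0 0 -1 0 0 0;0 0 -1 0 0 0;0 0 -1 0 0 0;0 0 -0.4 0 0 0;0 0 -0.1 0 0 0;0 0 0 0 0 0"}}

```text
time_s: 11.5
tcp_pos: [0.6088, -0.1055, 0.057]
ee_rot: [[-0.999, 0.051, 0.001], [0.051, 0.999, -0.0], [-0.001, -0.0, -1.0]]
wrist_force: [-0.2, 0.1, 0.2]
gripper_width: 0.461
gripper_force: 0.0
```

Request:
{"name": "play_rows", "arguments": {"commands": "0 0 0 0 0 0;0 0 0 0 0 0;0 0 0 0 0 0;0 0 0 0 0 0;0 0 0 0 0 0;0 0 0 0 0 0;0 0 0 0 0 0", "grip": 0}}

```text
time_s: 12.2
tcp_pos: [0.6085, -0.1059, 0.0566]
ee_rot: [[-0.999, 0.051, 0.001], [0.051, 0.999, -0.0], [-0.001, -0.0, -1.0]]
wrist_force: [-0.5, 1.5, 4.1]
gripper_width: 0.185
gripper_force: 30.0
```

Request:
{"name": "play_rows", "arguments": {"commands": "0 0 0.3 0 0 0;0 0 0.5 0 0 0;0 0 0.8 0 0 0;0 0 1 0 0 0;0 0 1 0 0 0;0 0 0.8 0 0 0;0 0 0 0 0 0;0 0 0 0 0 0;0 0 0 0 0 0;0 0 0 0 0 0;0 0 0 0 0 0"}}

```text
time_s: 13.3
tcp_pos: [0.6076, -0.1059, 0.1866]
ee_rot: [[-0.999, 0.052, -0.003], [0.052, 0.999, -0.0], [0.003, -0.0, -1.0]]
wrist_force: [-0.3, 0.3, -3.2]
gripper_width: 0.18
gripper_force: 30.0
```

```bash
python3 -c "
from h import *
weigh(8);st()"
```

```text
F [-0.13 -0.06 -2.96] sd [0.43 0.76 0.29] eff [ -0.   -40.52  19.01   4.42  -0.1   -0.  ]
t 13.7 tcp [ 608.2 -105.9  188.1] closing yaw 87.0 F [-0.71 -0.46 -3.04] w 16.1 gf 30.0 j [  5.  23.  -4.  -0. -64. -98.]
```

Request:
{"name": "play_rows", "arguments": {"commands": "-0.16 0.47 0 0 0 0;-0.32 0.94 0 0 0 0;-0.32 0.94 0 0 0 0;-0.32 0.94 0 0 0 0;-0.32 0.94 0 0 0 0;-0.32 0.94 0 0 0 0;-0.32 0.94 0 0 0 0;-0.32 0.94 0 0 0 0;-0.32 0.94 0 0 0 0;-0.32 0.94 0 0 0 0;-0.16 0.47 0 0 0 0;0 0 0 0 0 0;0 0 -0.8 0 0 0;0 0 -0.7 0 0 0;0 0 0 0 0 0;0 0 0 0 0 0"}}

```text
time_s: 15.3
tcp_pos: [0.5126, 0.1756, 0.1434]
ee_rot: [[-0.999, 0.052, 0.0], [0.052, 0.999, -0.001], [-0.0, -0.001, -1.0]]
wrist_force: [0.2, 0.1, -2.7]
gripper_width: 0.183
gripper_force: 30.0
```

```bash
python3 -c "
from h import *
st();a=cap('wrist')[0];b=cap('scene')[0];t=cap('top')[0]
b=cv2.resize(b[150:320,130:340],None,fx=2,fy=2)
o=np.zeros((384,512+420,3),np.uint8);o[:,:512]=a;o[:340,512:]=b
cv2.imwrite('pics/w3.png',cv2.resize(o,(800,330)))"
```

```text
t 15.3 tcp [512.6 175.6 143.4] closing yaw 87.0 F [ 0.17  0.08 -2.71] w 15.9 gf 30.0 j [  36.   18.  -18.    0.  -54. -129.]
```

View pics/w3.png

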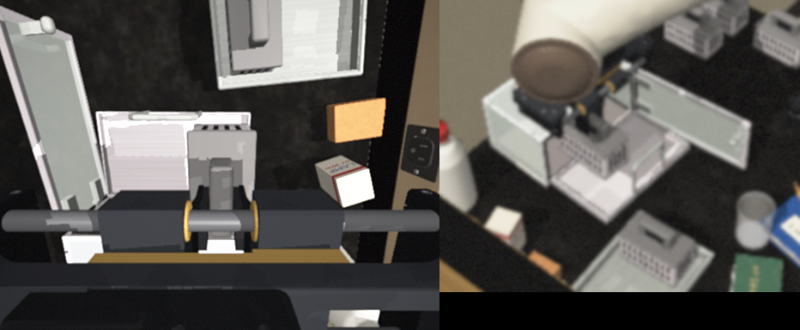

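The canister hangs over the shelf's left part, with its right edge at px (256,160) inside the rim (250,120) once perspective is allowed for. The bail is at (165,115), clear. Lowering.

Request:
{"name": "play_rows", "arguments": {"commands": "0 -0.03 -1 0 0 0;0 0 -0.8 0 0 0;0 0 -0.4 0 0 0;0 0 -0.2 0 0 0;0 0 0 0 0 0"}}

```text
time_s: 15.95
tcp_pos: [0.5126, 0.1753, 0.0712]
ee_rot: [[-0.999, 0.052, 0.0], [0.052, 0.999, -0.0], [-0.0, -0.0, -1.0]]
wrist_force: [-0.6, 0.2, -2.8]
gripper_width: 0.179
gripper_force: 30.0
```

Request:
{"name": "play_rows", "arguments": {"commands": "0 0 -0.05 0 0 0;0 0 -0.05 0 0 0;0 0 0 0 0 0"}}

```text
time_s: 16.25
tcp_pos: [0.5125, 0.1754, 0.0686]
ee_rot: [[-0.999, 0.052, 0.001], [0.052, 0.999, 0.001], [-0.001, 0.001, -1.0]]
wrist_force: [0.1, -0.8, -3.0]
gripper_width: 0.181
gripper_force: 30.0
```

Request:
{"name": "play_rows", "arguments": {"commands": "0 0 -0.05 0 0 0;0 0 0 0 0 0"}}

```text
time_s: 16.45
tcp_pos: [0.5127, 0.1755, 0.0671]
ee_rot: [[-0.999, 0.051, 0.001], [0.051, 0.999, 0.001], [-0.001, 0.001, -1.0]]
wrist_force: [0.3, 0.1, -1.1]
gripper_width: 0.184
gripper_force: 30.0
```

Request:
{"name": "play_rows", "arguments": {"commands": "0 0 0 0 0 0;0 0 0 0 0 0;0 0 0 0 0 0;0 0 0 0 0 0;0 0 0.5 0 0 0;0 0 1 0 0 0;0 0 1 0 0 0;0 0 1 0 0 0;0 0 0.7 0 0 0;0.45 -1 0 0 0 0;0.45 -1 0 0 0 0;0.45 -1 0 0 0 0;0.45 -1 0 0 0 0;0.45 -1 0 0 0 0;0.45 -1 0 0 0 0", "grip": 35}}

```text
time_s: 17.95
tcp_pos: [0.5936, -0.0061, 0.1926]
ee_rot: [[-0.999, 0.052, -0.0], [0.052, 0.999, 0.0], [0.0, 0.0, -1.0]]
wrist_force: [0.1, -0.2, 0.7]
gripper_width: 0.399
gripper_force: 0.0
```

Request:
{"name": "play_rows", "arguments": {"commands": "0 -1 0 0 0 0.1;0 -1 0 0 0 0.1;0 -1 0 0 0 0.1;0 -1 0 0 0 0;0 -1 0 0 0 0;0 -1 0 0 0 0;0 0 0 0 0 0;0 0 0 0 0 0"}}

```text
time_s: 18.75
tcp_pos: [0.5929, -0.1852, 0.1922]
ee_rot: [[-1.0, 0.008, -0.001], [0.008, 1.0, 0.0], [0.001, 0.0, -1.0]]
wrist_force: [1.3, 1.5, -0.3]
gripper_width: 0.402
gripper_force: 0.0
```

```bash
python3 -c "
from h import *
st();cans()"
```

```text
t 18.75 tcp [ 592.9 -185.2  192.2] closing yaw 89.5 F [ 1.3   1.51 -0.33] w 35.0 gf 0.0 j [ -2.  23.  -3.  -0. -64. -88.]
can? [321. 182.] 571 -182 51 41 86.5 lug [ 575. -183.]
can? [346. 183.] 569 -260 52 43 86.5 lug [ 574. -259.]
can? [160. 185.] 548 325 37 36 -73.3 lug [555. 315.]
can? [208. 199.] 506 143 119 99 86.8 lug [493. 158.]
can? [345. 217.] 459 -260 91 53 -2.6 lug [ 460. -259.]
can? [193. 242.] 370 215 90 50 2.3 lug [371. 215.]
```

Request:
{"name": "play_rows", "arguments": {"commands": "0.05 0 -1 0 0 0;0 0 -1 0 0 0;0 0 -1 0 0 0;0 0 -1 0 0 0;0 0 -0.4 0 0 0;0 0 -0.1 0 0 0;0 0 0 0 0 0"}}

```text
time_s: 19.5
tcp_pos: [0.5955, -0.1844, 0.0583]
ee_rot: [[-1.0, 0.006, 0.001], [0.006, 1.0, -0.0], [-0.001, -0.0, -1.0]]
wrist_force: [-0.9, -0.1, -0.2]
gripper_width: 0.405
gripper_force: 0.0
```

Request:
{"name": "play_rows", "arguments": {"commands": "0 0 0 0 0 0;0 0 0 0 0 0;0 0 0 0 0 0;0 0 0 0 0 0;0 0 0 0 0 0;0 0 0 0 0 0;0 0 0 0 0 0", "grip": 0}}

```text
time_s: 20.2
tcp_pos: [0.5952, -0.1848, 0.0585]
ee_rot: [[-1.0, 0.006, 0.001], [0.006, 1.0, -0.0], [-0.001, -0.0, -1.0]]
wrist_force: [-1.2, 1.3, 5.8]
gripper_width: 0.177
gripper_force: 29.9
```

Request:
{"name": "play_rows", "arguments": {"commands": "0 0 0.3 0 0 0;0 0 0.5 0 0 0;0 0 0.8 0 0 0;0 0 1 0 0 0;0 0 1 0 0 0;0 0 0.8 0 0 0;0 0 0 0 0 0;0 0 0 0 0 0;0 0 0 0 0 0;0 0 0 0 0 0;0 0 0 0 0 0"}}

```text
time_s: 21.3
tcp_pos: [0.5942, -0.1847, 0.188]
ee_rot: [[-1.0, 0.007, -0.003], [0.007, 1.0, 0.0], [0.003, 0.0, -1.0]]
wrist_force: [-1.1, -0.2, -2.7]
gripper_width: 0.18
gripper_force: 29.9
```

```bash
python3 -c "
from h import *
weigh(8);st()"
```

```text
F [ 0.46 -0.06 -2.65] sd [0.56 0.47 0.53] eff [ -0.   -40.94  19.06   4.44  -0.09  -0.  ]
t 21.7 tcp [ 594.7 -184.8  189.6] closing yaw 89.6 F [-0.32  0.54 -2.45] w 15.9 gf 29.9 j [ -2.  23.  -3.  -0. -64. -88.]
```

Request:
{"name": "play_rows", "arguments": {"commands": "-0.14 0.5 0 0 0 -0.1;-0.28 1 0 0 0 -0.1;-0.28 1 0 0 0 -0.1;-0.28 1 0 0 0 0;-0.28 1 0 0 0 0;-0.28 1 0 0 0 0;-0.28 1 0 0 0 0;-0.28 1 0 0 0 0;-0.28 1 0 0 0 0;-0.28 1 0 0 0 0;-0.14 0.5 0 0 0 0;0 0 0 0 0 0;0 0 -0.8 0 0 0;0 0 -0.7 0 0 0;0 0 0 0 0 0;0 0 0 0 0 0"}}

```text
time_s: 23.3
tcp_pos: [0.5112, 0.1147, 0.145]
ee_rot: [[-0.999, 0.052, 0.0], [0.052, 0.999, -0.001], [-0.0, -0.001, -1.0]]
wrist_force: [1.2, -0.2, -2.1]
gripper_width: 0.179
gripper_force: 29.9
```

```bash
python3 -c "
from h import *
st();a=cap('wrist')[0];b=cap('scene')[0];t=cap('top')[0]
b=cv2.resize(b[150:320,130:340],None,fx=2,fy=2)
o=np.zeros((384,512+420,3),np.uint8);o[:,:512]=a;o[:340,512:]=b
cv2.imwrite('pics/w4.png',cv2.resize(o,(800,330)))"
```

```text
t 23.3 tcp [511.2 114.7 145. ] closing yaw 87.0 F [ 1.17 -0.2  -2.08] w 15.6 gf 29.9 j [  30.   16.  -20.    0.  -53. -123.]
```

View pics/w4.png

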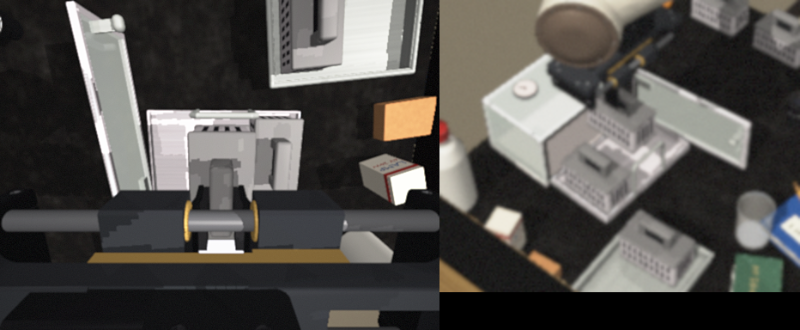

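The first canister stands flat on the shelf at px (280,150) and the second hangs over the middle with a gap. Lowering.

Request:
{"name": "play_rows", "arguments": {"commands": "0 0 -1 0 0 0;0 0 -0.8 0 0 0;0 0 -0.4 0 0 0;0 0 -0.2 0 0 0;0 0 -0.05 0 0 0;0 0 0 0 0 0"}}

```text
time_s: 24.05
tcp_pos: [0.5115, 0.1156, 0.0719]
ee_rot: [[-0.999, 0.051, 0.002], [0.051, 0.999, 0.001], [-0.002, 0.001, -1.0]]
wrist_force: [1.0, -0.2, -2.2]
gripper_width: 0.178
gripper_force: 29.9
```

Request:
{"name": "play_rows", "arguments": {"commands": "0 0 -0.05 0 0 0;0 0 0 0 0 0"}}

```text
time_s: 24.25
tcp_pos: [0.5111, 0.1154, 0.0702]
ee_rot: [[-0.999, 0.052, 0.001], [0.052, 0.999, 0.001], [-0.001, 0.001, -1.0]]
wrist_force: [-0.3, -0.1, -3.4]
gripper_width: 0.18
gripper_force: 29.9
```

Request:
{"name": "play_rows", "arguments": {"commands": "0 0 -0.05 0 0 0;0 0 0 0 0 0"}}

```text
time_s: 24.45
tcp_pos: [0.5115, 0.1155, 0.0689]
ee_rot: [[-0.999, 0.051, 0.002], [0.051, 0.999, 0.001], [-0.002, 0.001, -1.0]]
wrist_force: [-0.1, 0.1, 0.8]
gripper_width: 0.178
gripper_force: 29.9
```

Request:
{"name": "play_rows", "arguments": {"commands": "0 0 0 0 0 0;0 0 0 0 0 0;0 0 0 0 0 0;0 0 0 0 0 0;0 0 0.5 0 0 0;0 0 1 0 0 0;0 0 1 0 0 0;0 0 1 0 0 0;0 0 0.6 0 0 0;0.21 -0.96 0 0 0 0.1;0.21 -0.96 0 0 0 0.1;0.21 -0.96 0 0 0 0.1;0.21 -0.96 0 0 0 0", "grip": 35}}

```text
time_s: 25.75
tcp_pos: [0.536, -0.001, 0.1911]
ee_rot: [[-1.0, 0.006, 0.0], [0.006, 1.0, 0.0], [-0.0, 0.0, -1.0]]
wrist_force: [1.3, -0.1, 0.2]
gripper_width: 0.4
gripper_force: 0.0
```

Request:
{"name": "play_rows", "arguments": {"commands": "0.21 -0.96 0 0 0 0;0.21 -0.96 0 0 0 0;0.21 -0.96 0 0 0 0;0.21 -0.96 0 0 0 0;0.21 -0.96 0 0 0 0;0.21 -0.96 0 0 0 0;0.21 -0.96 0 0 0 0;0.21 -0.96 0 0 0 0;0.21 -0.96 0 0 0 0;0 0 0 0 0 0;0 0 0 0 0 0"}}

```text
time_s: 26.85
tcp_pos: [0.5922, -0.2596, 0.1903]
ee_rot: [[-1.0, 0.008, -0.001], [0.008, 1.0, 0.001], [0.001, 0.001, -1.0]]
wrist_force: [-0.6, 0.2, 0.5]
gripper_width: 0.404
gripper_force: 0.0
```

```bash
python3 -c "
from h import *
st();cans()"
```

```text
t 26.85 tcp [ 592.2 -259.6  190.3] closing yaw 89.5 F [-0.64  0.2   0.54] w 35.2 gf 0.0 j [ -9.  25.   1.  -0. -66. -81.]
can? [346. 183.] 569 -260 51 44 87.8 lug [ 574. -260.]
can? [160. 185.] 548 325 37 36 -72.3 lug [543. 325.]
can? [208. 199.] 506 143 118 100 87.9 lug [494. 158.]
can? [226. 198.] 511 117 91 52 -3.4 lug [511. 117.]
can? [345. 217.] 460 -260 92 53 -2.3 lug [ 460. -259.]
can? [193. 242.] 370 215 90 51 2.6 lug [371. 215.]
can? [332. 277.] 268 -215 165 65 -15.2 lug
```

Request:
{"name": "play_rows", "arguments": {"commands": "0 -0.03 -1 0 0 0;0 0 -1 0 0 0;0 0 -1 0 0 0;0 0 -1 0 0 0;0 0 -0.4 0 0 0;0 0 -0.05 0 0 0;0 0 0 0 0 0"}}

```text
time_s: 27.6
tcp_pos: [0.5935, -0.2599, 0.0587]
ee_rot: [[-1.0, 0.006, 0.002], [0.006, 1.0, -0.001], [-0.002, -0.001, -1.0]]
wrist_force: [-0.0, -0.0, 0.7]
gripper_width: 0.4
gripper_force: 0.0
```

Request:
{"name": "play_rows", "arguments": {"commands": "0 0 0 0 0 0;0 0 0 0 0 0;0 0 0 0 0 0;0 0 0 0 0 0;0 0 0 0 0 0;0 0 0 0 0 0;0 0 0 0 0 0", "grip": 0}}

```text
time_s: 28.3
tcp_pos: [0.5931, -0.2605, 0.0584]
ee_rot: [[-1.0, 0.007, 0.001], [0.007, 1.0, -0.001], [-0.001, -0.001, -1.0]]
wrist_force: [-0.7, -0.3, 5.4]
gripper_width: 0.179
gripper_force: 30.0
```

Request:
{"name": "play_rows", "arguments": {"commands": "0 0 0.3 0 0 0;0 0 0.5 0 0 0;0 0 0.8 0 0 0;0 0 1 0 0 0;0 0 1 0 0 0;0 0 0.8 0 0 0;0 0 0 0 0 0;0 0 0 0 0 0;0 0 0 0 0 0;0 0 0 0 0 0;0 0 0 0 0 0"}}

```text
time_s: 29.4
tcp_pos: [0.5921, -0.2599, 0.188]
ee_rot: [[-1.0, 0.007, -0.003], [0.007, 1.0, 0.001], [0.003, 0.001, -1.0]]
wrist_force: [0.1, -1.1, -2.3]
gripper_width: 0.183
gripper_force: 29.9
```

```bash
python3 -c "
from h import *
weigh(8);st()"
```

```text
F [ 0.11  0.19 -2.88] sd [0.33 0.46 0.53] eff [  0.   -43.36  19.38   4.54  -0.09  -0.  ]
t 29.8 tcp [ 592.6 -260.1  189.6] closing yaw 89.6 F [-0.15 -0.04 -2.36] w 15.7 gf 29.9 j [ -9.  25.   1.  -0. -66. -81.]
```

Request:
{"name": "play_rows", "arguments": {"commands": "-0.13 0.48 0 0 0 -0.1;-0.26 0.96 0 0 0 -0.1;-0.26 0.96 0 0 0 -0.1;-0.26 0.96 0 0 0 0;-0.26 0.96 0 0 0 0;-0.26 0.96 0 0 0 0;-0.26 0.96 0 0 0 0;-0.26 0.96 0 0 0 0;-0.26 0.96 0 0 0 0;-0.26 0.96 0 0 0 0;-0.26 0.96 0 0 0 0;-0.13 0.48 0 0 0 0;0 0 0 0 0 0;0 0 -0.8 0 0 0;0 0 -0.7 0 0 0;0 0 0 0 0 0;0 0 0 0 0 0"}}

```text
time_s: 31.5
tcp_pos: [0.5073, 0.0562, 0.145]
ee_rot: [[-0.999, 0.052, 0.0], [0.052, 0.999, -0.001], [-0.0, -0.001, -1.0]]
wrist_force: [-0.1, -0.2, -3.2]
gripper_width: 0.182
gripper_force: 29.9
```

```bash
python3 -c "
from h import *
st();a=cap('wrist')[0];b=cap('scene')[0];t=cap('top')[0]
b=cv2.resize(b[150:320,130:340],None,fx=2,fy=2)
o=np.zeros((384,512+420,3),np.uint8);o[:,:512]=a;o[:340,512:]=b
cv2.imwrite('pics/w5.png',cv2.resize(o,(800,330)))"
```

```text
t 31.5 tcp [507.3  56.2 145. ] closing yaw 87.0 F [-0.14 -0.24 -3.16] w 15.8 gf 29.9 j [  25.   15.  -22.    0.  -53. -118.]
```

View pics/w5.png

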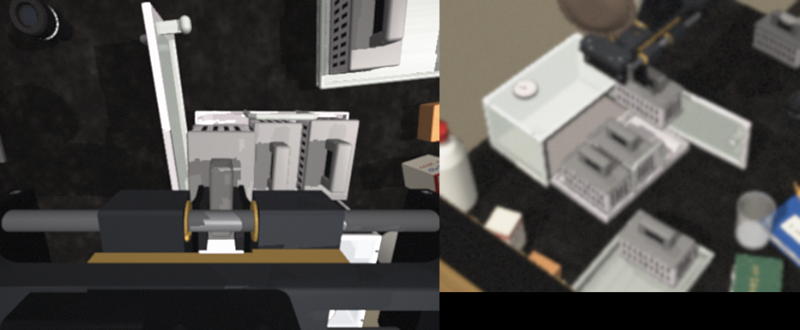

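Two canisters stand on the shelf at px (280,150) and (330,150). The third hangs right of the middle one and clear of the door at (165,90). Lowering.

Request:
{"name": "play_rows", "arguments": {"commands": "0.03 0 -1 0 0 0;0 0 -0.8 0 0 0;0 0 -0.4 0 0 0;0 0 -0.2 0 0 0;0 0 -0.05 0 0 0;0 0 0 0 0 0"}}

```text
time_s: 32.25
tcp_pos: [0.5085, 0.057, 0.0719]
ee_rot: [[-0.999, 0.051, 0.002], [0.051, 0.999, 0.0], [-0.002, 0.001, -1.0]]
wrist_force: [1.2, 0.6, -3.4]
gripper_width: 0.178
gripper_force: 29.9
```

Request:
{"name": "play_rows", "arguments": {"commands": "0 0 -0.05 0 0 0;0 0 -0.05 0 0 0;0 0 0 0 0 0"}}

```text
time_s: 32.55
tcp_pos: [0.5084, 0.0569, 0.0689]
ee_rot: [[-0.999, 0.051, 0.002], [0.051, 0.999, 0.0], [-0.002, 0.001, -1.0]]
wrist_force: [-0.0, -0.3, 0.5]
gripper_width: 0.178
gripper_force: 29.9
```

Request:
{"name": "play_rows", "arguments": {"commands": "0 0 0 0 0 0;0 0 0 0 0 0;0 0 0 0 0 0;0 0 0 0 0 0;0 0 0.5 0 0 0;0 0 1 0 0 0;0 0 1 0 0 0;0 0 1 0 0 0;0 0 0.6 0 0 0;0 0 0 0 0 0", "grip": 35}}

```text
time_s: 33.55
tcp_pos: [0.5094, 0.0573, 0.1941]
ee_rot: [[-0.999, 0.051, 0.006], [0.051, 0.999, 0.002], [-0.006, 0.002, -1.0]]
wrist_force: [0.3, 0.4, -0.2]
gripper_width: 0.402
gripper_force: 0.0
```

Request:
{"name": "play_rows", "arguments": {"commands": "-0.16 -1 0 0 0 0;-0.16 -1 0 0 0 0;-0.16 -1 0 0 0 0;-0.16 -1 0 0 0 0;-0.16 -1 0 0 0 0;-0.16 -1 0 0 0 0;-0.16 -1 0 0 0 0;-0.16 -1 0 0 0 0;-0.16 -1 0 0 0 0;-0.16 -1 0 0 0 0;0 -0.5 0 0 0 0;0 0 0 0 0 0;0 0 0 0 0 0"}}

```text
time_s: 34.85
tcp_pos: [0.4595, -0.2579, 0.1902]
ee_rot: [[-0.999, 0.052, -0.001], [0.052, 0.999, 0.001], [0.001, 0.001, -1.0]]
wrist_force: [0.0, -0.5, -0.7]
gripper_width: 0.401
gripper_force: 0.0
```

```bash
python3 -c "
from h import *
st();im,W=cans();np.save('W1.npy',W);cv2.imwrite('pics/t1.png',cv2.resize(im[120:300,140:370],None,fx=3,fy=3))"
```

```text
t 34.85 tcp [ 459.5 -257.9  190.2] closing yaw 87.0 F [ 0.02 -0.49 -0.74] w 34.9 gf 0.0 j [-12.  14. -16.  -0. -60. -81.]
can? [160. 185.] 548 325 36 36 17.3 lug [550. 318.]
can? [208. 199.] 506 143 119 98 86.7 lug [494. 158.]
can? [226. 198.] 511 116 91 52 -3.1 lug [510. 116.]
can? [245. 199.] 508 57 91 51 -3.0 lug [506.  57.]
can? [193. 242.] 370 215 90 51 1.7 lug [371. 215.]
can? [333. 276.] 268 -216 165 62 -14.7 lug
```

View pics/t1.png

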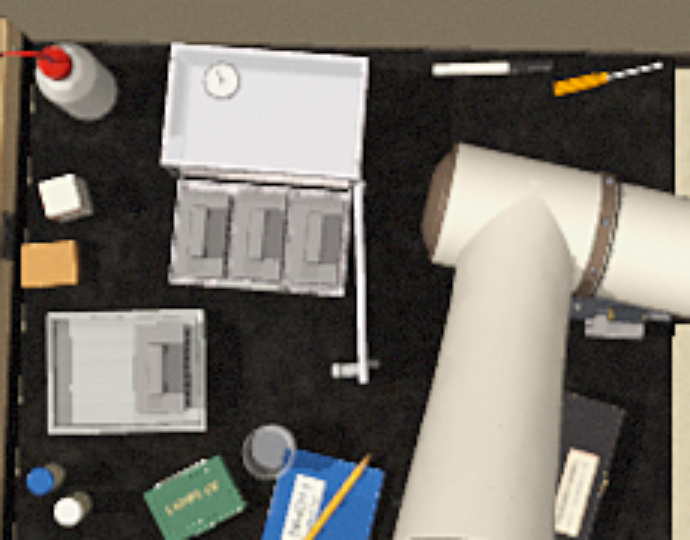

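Three canisters stand in a row on the shelf at px (200,240), (260,240) and (318,240), and one in the tray at (168,367). Next is the last canister.

Request:
{"name": "play_rows", "arguments": {"commands": "0.02 -0.06 -1 0 0 0;0 0 -1 0 0 0;0 0 -1 0 0 0;0 0 -1 0 0 0;0 0 -0.4 0 0 0;0 0 -0.05 0 0 0;0 0 0 0 0 0"}}

```text
time_s: 35.6
tcp_pos: [0.4612, -0.2599, 0.0583]
ee_rot: [[-0.999, 0.05, 0.001], [0.05, 0.999, -0.001], [-0.001, -0.001, -1.0]]
wrist_force: [0.9, 0.4, -0.3]
gripper_width: 0.402
gripper_force: 0.0
```

Request:
{"name": "play_rows", "arguments": {"commands": "0 0 0 0 0 0;0 0 0 0 0 0;0 0 0 0 0 0;0 0 0 0 0 0;0 0 0 0 0 0;0 0 0 0 0 0;0 0 0 0 0 0", "grip": 0}}

```text
time_s: 36.3
tcp_pos: [0.4607, -0.2603, 0.0584]
ee_rot: [[-0.999, 0.052, 0.001], [0.052, 0.999, -0.0], [-0.001, -0.0, -1.0]]
wrist_force: [-1.2, 0.4, 4.9]
gripper_width: 0.18
gripper_force: 30.0
```

Request:
{"name": "play_rows", "arguments": {"commands": "0 0 0.3 0 0 0;0 0 0.5 0 0 0;0 0 0.8 0 0 0;0 0 1 0 0 0;0 0 1 0 0 0;0 0 0.8 0 0 0;0 0 0 0 0 0;0 0 0 0 0 0;0 0 0 0 0 0;0 0 0 0 0 0;0 0 0 0 0 0"}}

```text
time_s: 37.4
tcp_pos: [0.4597, -0.2599, 0.1882]
ee_rot: [[-0.999, 0.052, -0.003], [0.052, 0.999, 0.001], [0.003, 0.001, -1.0]]
wrist_force: [0.0, 0.3, -3.7]
gripper_width: 0.183
gripper_force: 30.0
```

```bash
python3 -c "
from h import *
weigh(8);st()"
```

```text
F [-0.18  0.09 -4.19] sd [0.63 0.44 0.49] eff [ -0.   -32.72  18.81   4.47  -0.1    0.  ]
t 37.8 tcp [ 460.3 -260.1  189.5] closing yaw 87.0 F [-1.08 -0.61 -4.75] w 15.7 gf 30.0 j [-12.  14. -16.  -0. -60. -81.]
```

Request:
{"name": "play_rows", "arguments": {"commands": "-0.1 0.5 0 0 0 0.1;-0.17 1 0 0 0 0.1;-0.17 1 0 0 0 0.1;-0.17 1 0 0 0 0.1;-0.17 1 0 0 0 0.1;-0.17 1 0 0 0 0.08;-0.17 1 0 0 0 0;-0.17 1 0 0 0 0;-0.17 1 0 0 0 0;-0.17 1 0 0 0 0;-0.17 1 0 0 0 0;-0.17 1 0 0 0 0;-0.17 1 0 0 0 0;-0.17 1 0 0 0 0;-0.17 1 0 0 0 0;-0.17 1 0 0 0 0;-0.17 1 0 0 0 0;-0.17 1 0 0 0 0;-0.07 0.3 0 0 0 0;0 0 0 0 0 0"}}

```text
time_s: 39.8
tcp_pos: [0.3678, 0.2749, 0.1895]
ee_rot: [[-0.999, -0.038, -0.0], [-0.038, 0.999, 0.0], [0.0, 0.0, -1.0]]
wrist_force: [0.2, -0.1, -3.9]
gripper_width: 0.178
gripper_force: 30.0
```

Request:
{"name": "play_rows", "arguments": {"commands": "0 0 -1 0 0 0;0 0 -1 0 0 0;0 0 -0.6 0 0 0;0 0 0 0 0 0;0 0 0 0 0 0"}}

```text
time_s: 40.3
tcp_pos: [0.3689, 0.2734, 0.1121]
ee_rot: [[-0.999, -0.035, 0.001], [-0.035, 0.999, -0.0], [-0.001, -0.0, -1.0]]
wrist_force: [0.8, -0.7, -3.3]
gripper_width: 0.183
gripper_force: 30.0
```

```bash
python3 -c "
from h import *
st();a=cap('wrist')[0];b=cap('scene')[0];t=cap('top')[0]
b=cv2.resize(b[200:370,130:340],None,fx=2,fy=2)
o=np.zeros((384,512+420,3),np.uint8);o[:,:512]=a;o[:340,512:]=b
cv2.imwrite('pics/w6.png',cv2.resize(o,(800,330)))"
```

```text
t 40.3 tcp [368.9 273.4 112.1] closing yaw 92.0 F [ 0.79 -0.72 -3.27] w 16.0 gf 30.0 j [  57.   13.  -31.    0.  -46. -145.]
```

View pics/w6.png

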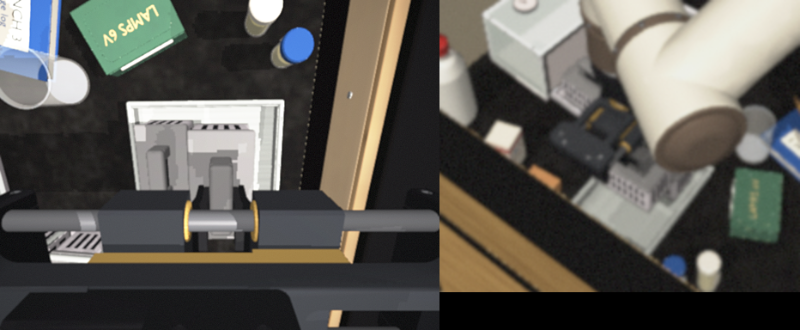

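Request:
{"name": "play_rows", "arguments": {"commands": "0 0 -0.6 0 0 0;0 0 -0.6 0 0 0;0 0 -0.25 0 0 0;0 0 0 0 0 0;0 0 0 0 0 0"}}

```text
time_s: 40.95
tcp_pos: [0.3691, 0.2746, 0.0689]
ee_rot: [[-0.999, -0.036, 0.001], [-0.036, 0.999, 0.001], [-0.001, 0.001, -1.0]]
wrist_force: [0.2, 1.0, -4.0]
gripper_width: 0.185
gripper_force: 30.0
```

Request:
{"name": "play_rows", "arguments": {"commands": "0 0 -0.05 0 0 0;0 0 0 0 0 0;0 0 0 0 0 0"}}

```text
time_s: 41.25
tcp_pos: [0.3686, 0.2741, 0.067]
ee_rot: [[-0.999, -0.035, 0.0], [-0.035, 0.999, 0.001], [-0.001, 0.001, -1.0]]
wrist_force: [0.3, 0.1, -3.8]
gripper_width: 0.181
gripper_force: 30.0
```

Expected contact is at about 0.0615.

Request:
{"name": "play_rows", "arguments": {"commands": "0 0 -0.1 0 0 0;0 0 0 0 0 0;0 0 0 0 0 0"}}

```text
time_s: 41.55
tcp_pos: [0.3685, 0.2738, 0.0634]
ee_rot: [[-0.999, -0.035, -0.0], [-0.035, 0.999, -0.0], [0.0, -0.0, -1.0]]
wrist_force: [0.8, -0.4, -3.9]
gripper_width: 0.183
gripper_force: 30.0
```

Request:
{"name": "play_rows", "arguments": {"commands": "0 0 -0.05 0 0 0;0 0 0 0 0 0;0 0 0 0 0 0"}}

```text
time_s: 41.85
tcp_pos: [0.3685, 0.2739, 0.062]
ee_rot: [[-0.999, -0.035, -0.0], [-0.035, 0.999, -0.0], [0.0, -0.0, -1.0]]
wrist_force: [-0.0, 0.0, -4.7]
gripper_width: 0.181
gripper_force: 30.0
```

Request:
{"name": "play_rows", "arguments": {"commands": "0 0 -0.05 0 0 0;0 0 0 0 0 0"}}

```text
time_s: 42.05
tcp_pos: [0.3686, 0.2741, 0.0614]
ee_rot: [[-0.999, -0.036, 0.0], [-0.036, 0.999, 0.0], [-0.0, 0.0, -1.0]]
wrist_force: [-2.8, -0.3, 2.8]
gripper_width: 0.184
gripper_force: 30.0
```

Request:
{"name": "play_rows", "arguments": {"commands": "0 0 0 0 0 0;0 0 0 0 0 0;0 0 0 0 0 0;0 0 0.5 0 0 0;0 0 1 0 0 0;0 0 1 0 0 0;0 0 1 0 0 0;0.3 -1 0 0 0 -0.2;0.3 -1 0 0 0 -0.2;0.3 -1 0 0 0 -0.18;0.3 -1 0 0 0 0;0.3 -1 0 0 0 0;0 -0.1 0 0 0 0;0 0 0 0 0 0", "grip": 30}}

```text
time_s: 43.45
tcp_pos: [0.4137, 0.1203, 0.1656]
ee_rot: [[-0.999, 0.054, 0.0], [0.054, 0.999, 0.0], [-0.0, 0.0, -1.0]]
wrist_force: [-0.1, -0.3, 0.1]
gripper_width: 0.344
gripper_force: 0.0
```

```bash
python3 -c "
from h import *
st();im,W=cans();Z=W[...,2]
m=(Z>.068)&(Z<.084)&(W[...,0]<.466)&(W[...,0]>.445)&(W[...,1]>.07)&(W[...,1]<.17);p=W[m];print(m.sum(),p.mean(0),p.min(0),p.max(0))
m=(W[...,0]>.3)&(W[...,0]<.44)&(W[...,1]>.17)&(W[...,1]<.34)&(Z>.035)&(Z<.1)
q=W[m];print(q.min(0).round(3),q.max(0).round(3))"
```

```text
t 43.45 tcp [413.7 120.3 165.6] closing yaw 86.9 F [-0.08 -0.31  0.08] w 30.0 gf 0.0 j [  38.    6.  -30.    0.  -54. -131.]
can? [143. 195.] 515 372 364 7 0.1 lug [508. 372.]
can? [160. 185.] 548 325 38 37 -73.2 lug [541. 329.]
can? [207. 195.] 516 176 81 52 -1.1 lug [512. 174.]
can? [226. 197.] 511 116 91 52 -2.9 lug [510. 117.]
can? [245. 199.] 508 57 91 51 -3.1 lug [508.  57.]
can? [136. 347.] 58 371 243 7 -0.1 lug [ 62. 372.]
can? [252. 350.] 47 26 102 28 -59.0 lug [53. 26.]
4 [0.45965086 0.10779226 0.07716926] [0.45939341 0.09725568 0.07355553] [0.45997979 0.11882999 0.08088259]
[0.391 0.275 0.047] [0.41  0.3   0.057]
```

Request:
{"name": "play_rows", "arguments": {"commands": "0 0 0 0 -0.6 0;0 0 0 0 -0.6 0;0 0 0 0 -0.6 0;0 0 0 0 -0.6 0;0 0 0 0 -0.6 0;0 0 0 0 0 0;0 0 -1 0 0 0;0 0 -1 0 0 0;0 0 -0.8 0 0 0;0 0 -0.5 0 0 0;0 0 0 0 0 0;0 0 0 0 0 0", "grip": 0}}

```text
time_s: 44.7
tcp_pos: [0.4317, 0.1108, 0.117]
ee_rot: [[-0.934, 0.034, 0.356], [0.04, 0.999, 0.01], [-0.355, 0.023, -0.935]]
wrist_force: [-0.1, 0.8, -0.5]
gripper_width: 0.005
gripper_force: 0.0
```

```bash
python3 -c "
from h import *
st();a=cap('wrist')[0];b=cap('scene')[0]
b=cv2.resize(b[150:320,130:340],None,fx=2,fy=2)
o=np.zeros((384,512+420,3),np.uint8);o[:,:512]=a;o[:340,512:]=b
cv2.imwrite('pics/w7.png',cv2.resize(o,(800,330)))"
```

```text
t 44.7 tcp [431.7 110.8 117. ] closing yaw 88.0 F [-0.06  0.8  -0.48] w 0.5 gf 0.0 j [  35.    3.  -61.   53.  -14. -177.]
```

View pics/w7.png

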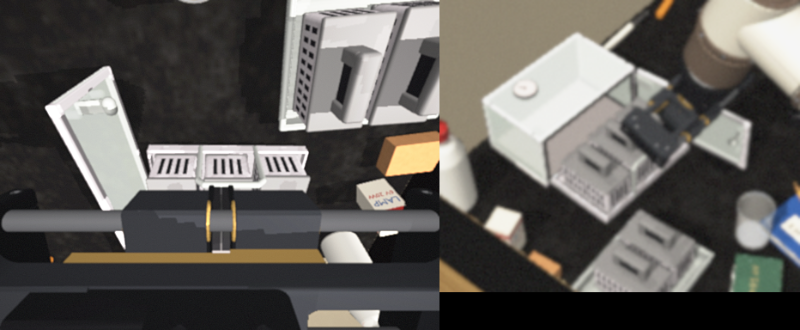

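The forward tilt runs into joint limits this close in (j3 −61, j6 −177). I'll go back to vertical, push most of the way, and tilt only farther out.

Request:
{"name": "play_rows", "arguments": {"commands": "0 0 0.5 0 0.4 0;0 0 0.3 0 0.5 0;0 0 0 0 0.5 0;0 0 0 0 0.5 0;0 0 0 0 0.53 0;0 0 0 0 0 0"}}

```text
time_s: 45.4
tcp_pos: [0.4451, 0.1037, 0.1368]
ee_rot: [[-0.996, 0.048, 0.079], [0.047, 0.999, -0.007], [-0.08, -0.003, -0.997]]
wrist_force: [0.4, 0.1, -0.2]
gripper_width: 0.004
gripper_force: 0.0
```

```bash
python3 -c "
from h import *
st();print(np.round(r.sense()['ee_rot'],3))"
```

```text
t 45.4 tcp [445.1 103.7 136.8] closing yaw 87.3 F [ 0.43  0.09 -0.23] w 0.4 gf 0.0 j [  36.    9.  -34.    4.  -44. -131.]
[[-0.996  0.048  0.079]
 [ 0.047  0.999 -0.007]
 [-0.08  -0.003 -0.997]]
```

Request:
{"name": "play_rows", "arguments": {"commands": "-0.8 0.5 0 0 0 0;0 0 -0.8 0 0 0;0 0 -0.8 0 0 0;0 0 -0.75 0 0 0;0 0 0 0 0 0;0 0 0 0 0 0"}}

```text
time_s: 46.0
tcp_pos: [0.4179, 0.1165, 0.0653]
ee_rot: [[-0.996, 0.046, 0.076], [0.046, 0.999, -0.01], [-0.077, -0.007, -0.997]]
wrist_force: [-0.4, 0.6, 0.1]
gripper_width: 0.007
gripper_force: 0.0
```

```bash
python3 -c "
from h import *
st();print(np.round(r.sense()['ee_rot'],3))"
```

```text
t 46.0 tcp [417.9 116.5  65.3] closing yaw 87.4 F [-0.36  0.56  0.05] w 0.6 gf 0.0 j [  40.   13.  -43.    6.  -31. -137.]
[[-0.996  0.046  0.076]
 [ 0.046  0.999 -0.01 ]
 [-0.077 -0.007 -0.997]]
```

Request:
{"name": "play_rows", "arguments": {"commands": "0.3 0.05 0 0 0 0;0.3 -0.02 0 0 0 0;0.3 -0.02 0 0 0 0;0.3 -0.02 0 0 0 0;0.3 -0.02 0 0 0 0;0.3 -0.02 0 0 0 0;0.3 -0.02 0 0 0 0;0.3 -0.02 0 0 0 0;0 0 0 0 0 0"}}

```text
time_s: 46.9
tcp_pos: [0.4921, 0.1142, 0.065]
ee_rot: [[-0.996, 0.047, 0.078], [0.047, 0.999, -0.01], [-0.078, -0.006, -0.997]]
wrist_force: [0.0, -0.2, 0.3]
gripper_width: 0.007
gripper_force: 0.0
```

Request:
{"name": "play_rows", "arguments": {"commands": "0.3 -0.02 0 0 0 0;0.3 -0.02 0 0 0 0;0.3 -0.02 0 0 0 0;0.3 -0.02 0 0 0 0;0.3 -0.02 0 0 0 0;0.3 -0.02 0 0 0 0;0 0 0 0 0 0"}}

```text
time_s: 47.6
tcp_pos: [0.5467, 0.1108, 0.0653]
ee_rot: [[-0.996, 0.047, 0.079], [0.046, 0.999, -0.009], [-0.079, -0.005, -0.997]]
wrist_force: [-0.9, -0.5, -0.4]
gripper_width: 0.005
gripper_force: 0.0
```

```bash
python3 -c "
from h import *
st();print(np.round(r.sense()['ee_rot'],3))"
```

```text
t 47.6 tcp [546.7 110.8  65.3] closing yaw 87.3 F [-0.95 -0.5  -0.39] w 0.4 gf 0.0 j [  30.   23.  -25.    4.  -38. -126.]
[[-0.996  0.047  0.079]
 [ 0.046  0.999 -0.009]
 [-0.079 -0.005 -0.997]]
```

Request:
{"name": "play_rows", "arguments": {"commands": "0 0 0 0 -0.3 0;0 0 0 0 -0.3 0;0 0 0 0 -0.3 0;0 0 0 0 -0.3 0;0 0 0 0 -0.3 0;0 0 0 0 0 0;0 0 0 0 0 0"}}

```text
time_s: 48.3
tcp_pos: [0.5474, 0.1076, 0.0666]
ee_rot: [[-0.956, 0.051, 0.29], [0.049, 0.999, -0.015], [-0.29, 0.0, -0.957]]
wrist_force: [0.9, -0.1, 0.5]
gripper_width: 0.01
gripper_force: 0.0
```

```bash
python3 -c "
from h import *
st();print(np.round(r.sense()['ee_rot'],3))
a=cap('wrist')[0];b=cap('scene')[0]
b=cv2.resize(b[150:320,130:340],None,fx=2,fy=2)
o=np.zeros((384,512+420,3),np.uint8);o[:,:512]=a;o[:340,512:]=b
cv2.imwrite('pics/w8.png',cv2.resize(o,(800,330)))"
```

```text
t 48.3 tcp [547.4 107.6  66.6] closing yaw 87.1 F [ 0.91 -0.06  0.48] w 0.9 gf 0.0 j [  29.   19.  -45.   37.  -15. -158.]
[[-0.956  0.051  0.29 ]
 [ 0.049  0.999 -0.015]
 [-0.29   0.    -0.957]]
```

View pics/w8.png

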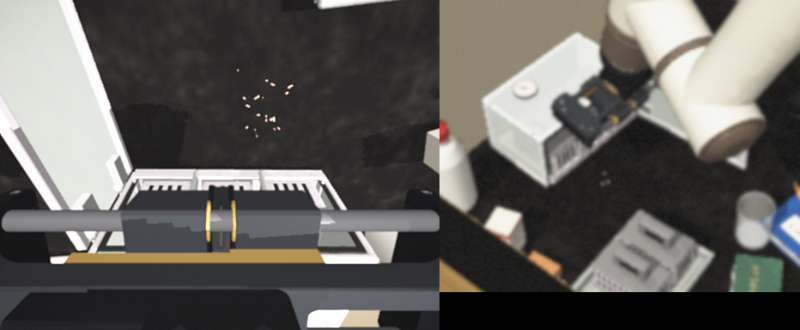

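Request:
{"name": "play_rows", "arguments": {"commands": "0.15 0.02 0 0 0 0;0.15 0 0 0 0 0;0.15 0 0 0 0 0;0.15 0 0 0 0 0;0 0 0 0 0 0"}}

```text
time_s: 48.9
tcp_pos: [0.562, 0.1069, 0.0641]
ee_rot: [[-0.958, 0.051, 0.283], [0.048, 0.999, -0.019], [-0.284, -0.005, -0.959]]
wrist_force: [-10.9, 1.6, 2.9]
gripper_width: 0.003
gripper_force: 5.0
```

Request:
{"name": "play_rows", "arguments": {"commands": "0.08 0 0 0 0 0;0.08 0 0 0 0 0;0 0 0 0 0 0"}}

```text
time_s: 49.2
tcp_pos: [0.5629, 0.1052, 0.0624]
ee_rot: [[-0.959, 0.052, 0.277], [0.047, 0.999, -0.023], [-0.278, -0.009, -0.96]]
wrist_force: [-23.0, 5.4, 6.5]
gripper_width: 0.01
gripper_force: 10.4
```

Request:
{"name": "play_rows", "arguments": {"commands": "-0.3 0 0 0 0 0;-0.8 0 0 0 0.3 0;-0.8 0 0 0 0.3 0;-0.8 0 0 0 0.3 0;-0.5 0 0 0 0.3 0;0 0 1 0 0.3 0;0 0 1 0 0 0;0 -1 1 0 0 0;0 -1 1 0 0 0;0 -1 0.5 0 0 0;0 -1 0 0 0 0;0 -1 0 0 0 0;0 -1 0 0 0 0;0 -1 0 0 0 0;0 0 0 0 0 0"}}

```text
time_s: 50.7
tcp_pos: [0.4744, -0.1035, 0.2013]
ee_rot: [[-0.996, 0.052, 0.069], [0.051, 0.999, -0.015], [-0.07, -0.011, -0.997]]
wrist_force: [-0.2, 0.8, -0.6]
gripper_width: 0.008
gripper_force: 0.0
```

```bash
python3 -c "
from h import *
st();print(np.round(r.sense()['ee_rot'],3));im,W=cans();np.save('W2.npy',W)
b=cap('scene')[0]
b=cv2.resize(b[170:280,150:320],None,fx=2.4,fy=2.4,interpolation=2);a=cv2.resize(im[125:260,185:280],None,fx=3.5,fy=3.5,interpolation=2)
o=np.zeros((max(a.shape[0],b.shape[0]),a.shape[1]+b.shape[1],3),np.uint8);o[:a.shape[0],:a.shape[1]]=a;o[:b.shape[0],a.shape[1]:]=b
print(o.shape);cv2.imwrite('pics/t2.png',o)"
```

```text
t 50.7 tcp [ 474.4 -103.5  201.3] closing yaw 87.0 F [-0.22  0.78 -0.56] w 0.7 gf 0.0 j [   8.    7.  -24.    2.  -55. -102.]
[[-0.996  0.052  0.069]
 [ 0.051  0.999 -0.015]
 [-0.07  -0.011 -0.997]]
can? [160. 185.] 548 325 37 36 17.2 lug [558. 323.]
can? [174. 243.] 367 274 87 52 1.8 lug [368. 273.]
can? [193. 242.] 370 216 90 51 3.0 lug [371. 215.]
(472, 740, 3)
```

View pics/t2.png

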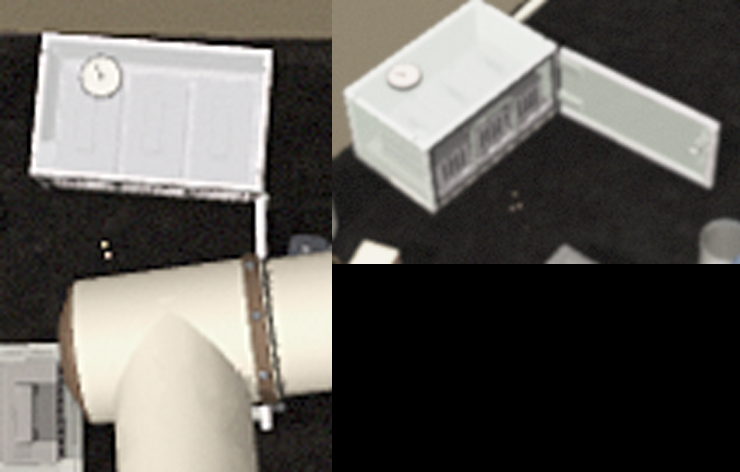

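The shelf is inside the box, with the three canisters visible behind its front at px (490,135), and the door is still open. I'll check numerically that the shelf is fully home.

```bash
python3 -c "
from h import *
W=np.load('W2.npy')
for u in (215,222,226,230,240): print(u,[(v,*(W[v,u]*1000).round().astype(int)) for v in range(174,184)])
im,d,ci=cap('scene');V=world(d,ci)
bx=np.array([.63,.111]);c,s=np.cos(np.radians(-3)),np.sin(np.radians(-3))
L=V.copy();dx=V[...,0]-bx[0];dy=V[...,1]-bx[1];L[...,0]=c*dx+s*dy;L[...,1]=-s*dx+c*dy
m=(L[...,0]>-.085)&(L[...,0]<-.03)&(abs(L[...,1])<.1)&(L[...,2]<.1)&(L[...,2]>.005)
p=L[m]*1000
for lo,hi in((5,12),(12,18),(18,24),(24,40),(40,60),(60,70),(70,82),(82,92),(92,100)):
  q=p[(p[:,2]>lo)&(p[:,2]<=hi)&(abs(p[:,1])<85)];print(lo,hi,len(q),np.percentile(q[:,0],[2,10,50]).round() if len(q) else '')
q=p[(p[:,2]>66)&(p[:,2]<82)&(abs(p[:,1])<34)];print(np.percentile(q[:,0],[2,10,25,50,75]) if len(q) else 0)
"
```

```text
215 [(174, np.int64(579), np.int64(147), np.int64(101)), (175, np.int64(576), np.int64(147), np.int64(102)), (176, np.int64(573), np.int64(147), np.int64(99)), (177, np.int64(581), np.int64(157), np.int64(9)), (178, np.int64(577), np.int64(156), np.int64(14)), (179, np.int64(574), np.int64(156), np.int64(12)), (180, np.int64(573), np.int64(158), np.int64(-2)), (181, np.int64(569), np.int64(158), np.int64(-2)), (182, np.int64(565), np.int64(157), np.int64(4)), (183, np.int64(562), np.int64(157), np.int64(1))]
222 [(174, np.int64(580), np.int64(126), np.int64(101)), (175, np.int64(576), np.int64(126), np.int64(103)), (176, np.int64(574), np.int64(126), np.int64(98)), (177, np.int64(582), np.int64(134), np.int64(8)), (178, np.int64(577), np.int64(133), np.int64(17)), (179, np.int64(574), np.int64(134), np.int64(14)), (180, np.int64(573), np.int64(135), np.int64(-3)), (181, np.int64(569), np.int64(135), np.int64(1)), (182, np.int64(566), np.int64(135), np.int64(0)), (183, np.int64(563), np.int64(135), np.int64(-5))]
226 [(174, np.int64(580), np.int64(114), np.int64(102)), (175, np.int64(
[... 1068 characters left out ...]
, np.int64(574), np.int64(71), np.int64(103)), (177, np.int64(571), np.int64(71), np.int64(103)), (178, np.int64(569), np.int64(71), np.int64(97)), (179, np.int64(576), np.int64(75), np.int64(15)), (180, np.int64(573), np.int64(75), np.int64(9)), (181, np.int64(570), np.int64(75), np.int64(7)), (182, np.int64(567), np.int64(75), np.int64(5)), (183, np.int64(565), np.int64(76), np.int64(-6))]
5 12 95 [-68. -63. -61.]
12 18 168 [-64. -62. -58.]
18 24 127 [-62. -60. -57.]
24 40 195 [-61. -57. -51.]
40 60 268 [-60. -55. -51.]
60 70 148 [-60. -54. -46.]
70 82 62 [-62. -61. -59.]
82 92 3 [-63. -63. -61.]
92 100 111 [-64. -63. -61.]
[-61.86265496 -61.00848396 -60.09973367 -58.70930839 -57.15810668]
```

```bash
cat > bail.py <<'E'
from h import *
bx=np.array([.63,.111]);c,s=np.cos(np.radians(-3)),np.sin(np.radians(-3))
def loc(V):
    L=V.copy();dx=V[...,0]-bx[0];dy=V[...,1]-bx[1];L[...,0]=c*dx+s*dy;L[...,1]=-s*dx+c*dy;return L*1000
def stat(V,x0,x1,n):
    L=loc(V);b=(L[...,0]>x0)&(L[...,0]<x1)
    q=L[b&(L[...,2]>69)&(L[...,2]<80)&(abs(L[...,1])<30)];print(n,'wire',len(q),q.mean(0).round(1),np.percentile(q[:,0],[10,50,90]).round(1))
    q=L[b&(L[...,2]>15)&(L[...,2]<26)&(abs(L[...,1])<88)];print(n,'rim',len(q),np.percentile(q[:,0],[3,10,25]).round(1))
if __name__=='__main__':
    stat(np.load('scene0.npz')['W'],-192,-160,'out')
    Vs=[];
    for i in range(4):
        im,d,ci=cap('scene');Vs.append(world(d,ci))
    stat(np.concatenate(Vs),-70,-38,'now')
E
python3 bail.py
```

```text
out wire 51 [-176.8    2.9   77.4] [-179.2 -177.1 -174. ]
out rim 124 [-179.8 -179.1 -178.1]
now wire 163 [-58.5   1.4  77. ] [-60.9 -58.9 -55.5]
now rim 958 [-61.7 -60.1 -58.8]
```

The shelf has moved about 118 mm, perhaps 3 mm short of 122; the finger may have met the roof edge. I'll push again lower down on the bail's two uprights with the fingers 50 mm apart.

Request:
{"name": "play_rows", "arguments": {"commands": "0.2 1 0 0 0 0;0.2 1 0 0 0 0;0.2 1 0 0 0 0;0.2 1 0 0 0 0;0.2 1 0 0 0 0;0.2 1 0 0 0 0;0.2 1 0 0 0 0;0.2 0.25 0 0 0 0;0 0 -1 0 0 0;0 0 -1 0 0 0;0 0 -1 0 0 0;0 0 0 0 0 0", "grip": 50}}

```text
time_s: 52.25
tcp_pos: [0.5189, 0.1145, 0.1073]
ee_rot: [[-0.997, 0.049, 0.06], [0.048, 0.999, -0.019], [-0.061, -0.017, -0.998]]
wrist_force: [-0.8, 0.4, -0.0]
gripper_width: 0.575
gripper_force: 0.0
```

Request:
{"name": "play_rows", "arguments": {"commands": "0 0 0 0 -0.3 0;0 0 0 0 -0.3 0;0 0 0 0 -0.3 0;0 0 0 0 -0.3 0;0 0 0 0 -0.2 0;0 0 0 0 0 0;0 0 0 0 0 0"}}

```text
time_s: 52.95
tcp_pos: [0.5227, 0.1163, 0.1127]
ee_rot: [[-0.96, 0.05, 0.277], [0.047, 0.999, -0.014], [-0.277, -0.001, -0.961]]
wrist_force: [0.1, -0.5, 0.3]
gripper_width: 0.578
gripper_force: 0.0
```

```bash
python3 -c "
from h import *
st();print(np.round(r.sense()['ee_rot'],3))"
```

```text
t 52.95 tcp [522.7 116.3 112.7] closing yaw 87.2 F [ 0.08 -0.53  0.27] w 50.3 gf 0.0 j [  34.   13.  -41.   23.  -25. -147.]
[[-0.96   0.05   0.277]
 [ 0.047  0.999 -0.014]
 [-0.277 -0.001 -0.961]]
```

Request:
{"name": "play_rows", "arguments": {"commands": "0 0 -0.7 0 0 0;0 0 -0.7 0 0 0;0 0 -0.75 0 0 0;0 0 0 0 0 0;0.3 0 0 0 0 0;0.3 0 0 0 0 0;0.3 0 0 0 0 0;0 0 0 0 0 0"}}

```text
time_s: 53.75
tcp_pos: [0.5559, 0.1144, 0.0595]
ee_rot: [[-0.957, 0.053, 0.286], [0.05, 0.999, -0.02], [-0.287, -0.004, -0.958]]
wrist_force: [1.1, 0.1, 0.1]
gripper_width: 0.576
gripper_force: 0.0
```

Request:
{"name": "play_rows", "arguments": {"commands": "0.15 0 0 0 0 0;0.15 0 0 0 0 0;0 0 0 0 0 0"}}

```text
time_s: 54.05
tcp_pos: [0.5606, 0.1117, 0.0572]
ee_rot: [[-0.959, 0.054, 0.28], [0.049, 0.998, -0.025], [-0.281, -0.01, -0.96]]
wrist_force: [-4.8, 0.0, 2.8]
gripper_width: 0.575
gripper_force: 2.3
```

```bash
python3 -c "
from h import *
st();print(np.round(r.sense()['ee_rot'],3))"
```

```text
t 54.05 tcp [560.6 111.7  57.2] closing yaw 86.9 F [-4.82  0.    2.79] w 50.0 gf 2.3 j [  29.   21.  -43.   37.  -15. -157.]
[[-0.959  0.054  0.28 ]
 [ 0.049  0.998 -0.025]
 [-0.281 -0.01  -0.96 ]]
```

Request:
{"name": "play_rows", "arguments": {"commands": "0.1 0 0 0 0 0;0.05 0 0 0 0 0;0 0 0 0 0 0"}}

```text
time_s: 54.35
tcp_pos: [0.5622, 0.1103, 0.0561]
ee_rot: [[-0.96, 0.056, 0.276], [0.05, 0.998, -0.028], [-0.277, -0.013, -0.961]]
wrist_force: [-15.4, 1.8, 9.2]
gripper_width: 0.573
gripper_force: 8.2
```

Request:
{"name": "play_rows", "arguments": {"commands": "0.1 0.03 0 0 0 0;0.05 0 0 0 0 0;0 0 0 0 0 0"}}

```text
time_s: 54.65
tcp_pos: [0.563, 0.1096, 0.0555]
ee_rot: [[-0.961, 0.058, 0.271], [0.051, 0.998, -0.031], [-0.273, -0.016, -0.962]]
wrist_force: [-32.0, 6.0, 18.4]
gripper_width: 0.568
gripper_force: 17.6
```

Request:
{"name": "play_rows", "arguments": {"commands": "-0.3 0 0 0 0 0;-0.8 0 0 0 0.3 0;-0.8 0 0 0 0.3 0;-0.8 0 0 0 0.3 0;-0.5 0 0 0 0.3 0;0 0 1 0 0.2 0;0 0 1 0 0 0;0 -1 1 0 0 0;0 -1 1 0 0 0;0 -1 0.5 0 0 0;0 -1 0 0 0 0;0 -1 0 0 0 0;0 -1 0 0 0 0;0 -1 0 0 0 0;0 0 0 0 0 0", "grip": 0}}

```text
time_s: 56.15
tcp_pos: [0.4747, -0.0977, 0.1928]
ee_rot: [[-0.996, 0.053, 0.076], [0.051, 0.998, -0.02], [-0.077, -0.016, -0.997]]
wrist_force: [-0.3, 0.0, -0.3]
gripper_width: 0.002
gripper_force: 0.0
```

```bash
python3 bail.py; python3 -c "
from h import *
st();print(np.round(r.sense()['ee_rot'],3))
s=np.load('scene0.npz')['im'];b=cap('scene')[0]
a=cv2.resize(b[175:265,155:305],None,fx=5,fy=5,interpolation=2)
cv2.imwrite('pics/s9.png',a)"
```

```text
out wire 51 [-176.8    2.9   77.4] [-179.2 -177.1 -174. ]
out rim 124 [-179.8 -179.1 -178.1]
now wire 172 [-58.3   1.2  77.2] [-60.8 -58.8 -54.6]
now rim 936 [-61.8 -60.3 -58.8]
t 56.35 tcp [475.3 -95.3 192.8] closing yaw 87.2 F [ 0.71  0.39 -0.62] w 0.4 gf 0.0 j [   9.    7.  -25.    2.  -53. -103.]
[[-0.996  0.049  0.077]
 [ 0.047  0.999 -0.021]
 [-0.078 -0.017 -0.997]]
```

View pics/s9.png

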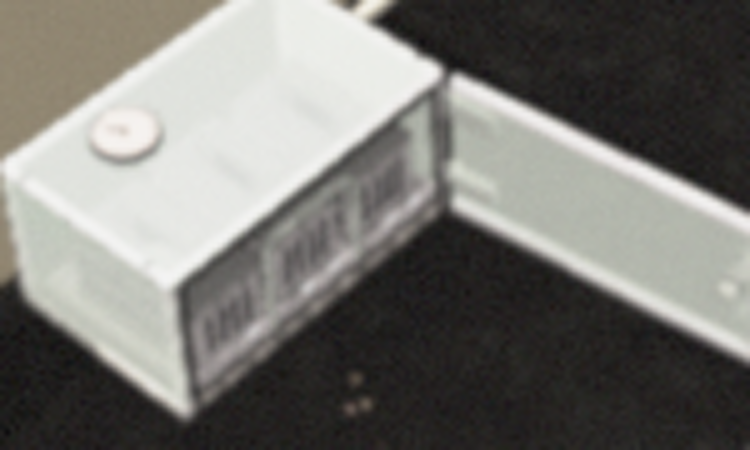

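The shelf did not move under a second firm push at a different spot, with its front just inside the box edge: (430,230) and (200,390) lie along the front line. It is on its stop. Next is the door: work out an arc of waypoints.

```bash
python3 -c "
import numpy as np
H=np.array([560,14.5]);prev=None
for k,ph in enumerate(np.r_[182.7,np.arange(176,92,-8),92,88.5,87]):
  a=np.radians(ph);d=np.array([np.cos(a),np.sin(a)]);n=np.array([-d[1],d[0]])
  so=15*abs(n[1])+9.5*abs(n[0])
  T=H+150*d+(3+so)*n
  print(round(ph,1),T.round(1),'' if prev is None else ((T-prev)/30).round(2));prev=T
"
```

```text
182.7 [411. -11.] 
176.0 [409.1   6.4] [-0.07  0.58]
168.0 [409.2  26.5] [0.   0.67]
160.0 [412.1  46.7] [0.1  0.67]
152.0 [417.8  66.6] [0.19 0.67]
144.0 [426.5  85.9] [0.29 0.64]
136.0 [437.9 104. ] [0.38 0.6 ]
128.0 [452.1 120.6] [0.47 0.55]
120.0 [468.8 135. ] [0.56 0.48]
112.0 [487.7 147. ] [0.63 0.4 ]
104.0 [508.3 156.2] [0.69 0.31]
96.0 [530.4 162.2] [0.73 0.2 ]
92.0 [541.8 164. ] [0.38 0.06]
88.5 [551.  164.8] [0.31 0.03]
87.0 [554.6 165. ] [0.12 0.01]
```

Request:
{"name": "play_rows", "arguments": {"commands": "-0.5 0.8 0 0.1 0.25 0;-0.5 0.5 0 0 0.25 0;-0.5 0.3 0 0 0 0;-0.5 0 0 0 0 0;-0.5 0 0 0 0 0;0 0 0 0 0 0"}}

```text
time_s: 57.0
tcp_pos: [0.3986, -0.0475, 0.1928]
ee_rot: [[-0.999, 0.047, 0.001], [0.047, 0.999, -0.006], [-0.002, -0.006, -1.0]]
wrist_force: [0.3, 0.6, -0.2]
gripper_width: 0.008
gripper_force: 0.0
```

```bash
python3 -c "
from h import *
st();print(np.round(r.sense()['ee_rot'],3))
im,W=cans();Z=W[...,2];m=(Z>.085)&(Z<.112)&(W[...,1]>-.03)&(W[...,1]<.04)&(W[...,0]<.55)&(W[...,0]>.34)
p=W[m];print(m.sum(),np.polyfit(p[:,0],p[:,1],1),p.min(0),p.max(0))"
```

```text
t 57.0 tcp [398.6 -47.5 192.8] closing yaw 87.3 F [ 0.27  0.62 -0.22] w 0.7 gf 0.0 j [  17.    1.  -31.    0.  -57. -110.]
[[-0.999  0.047  0.001]
 [ 0.047  0.999 -0.006]
 [-0.002 -0.006 -1.   ]]
can? [160. 185.] 548 325 38 37 -73.5 lug [544. 324.]
can? [173. 242.] 367 274 87 52 2.1 lug [368. 273.]
can? [193. 235.] 389 216 53 50 2.5 lug [383. 216.]
can? [263. 347.] 59 -14 76 15 78.8 lug [62. -7.]
81 [ 0.05835485 -0.01718192] [0.43992873 0.0077784  0.09290646] [0.54875576 0.01613915 0.10687102]
```

Request:
{"name": "play_rows", "arguments": {"commands": "0.4 0 -1 0 0 0;0 0 -1 0 0 0;0 0 -1 0 0 0;0 0 -1 0 0 0;0 0 -0.6 0 0 0;0 0 0 0 0 0;0 0.5 0 0 0 0;0 0.5 0 0 0 0;0 0 0 0 0 0"}}

```text
time_s: 57.95
tcp_pos: [0.4141, -0.0166, 0.056]
ee_rot: [[-0.999, 0.046, 0.005], [0.046, 0.999, -0.006], [-0.005, -0.006, -1.0]]
wrist_force: [0.7, -1.0, 0.8]
gripper_width: 0.005
gripper_force: 0.0
```

Request:
{"name": "play_rows", "arguments": {"commands": "-0.03 0.3 0 0 0 0;-0.03 0.3 0 0 0 0;0 0.33 0 0 0 0;0 0.33 0 0 0 0;0.05 0.33 0 0 0 0;0.05 0.33 0 0 0 0;0.1 0.33 0 0 0 0;0.1 0.33 0 0 0 0;0.15 0.32 0 0 0 0;0.15 0.32 0 0 0 0;0 0 0 0 0 0"}}

```text
time_s: 59.05
tcp_pos: [0.4298, 0.0801, 0.0549]
ee_rot: [[-0.999, 0.047, 0.003], [0.047, 0.999, -0.006], [-0.003, -0.006, -1.0]]
wrist_force: [-0.1, -0.4, 0.3]
gripper_width: 0.004
gripper_force: 0.0
```

```bash
python3 -c "
from h import *
st();im=cap('scene')[0]
cv2.imwrite('pics/s10.png',cv2.resize(im[150:320,130:340],None,fx=3,fy=3))"
```

```text
t 59.05 tcp [429.8  80.1  54.9] closing yaw 87.3 F [-0.07 -0.45  0.29] w 0.4 gf 0.0 j [  32.   16.  -38.    1.  -36. -126.]
```

View pics/s10.png

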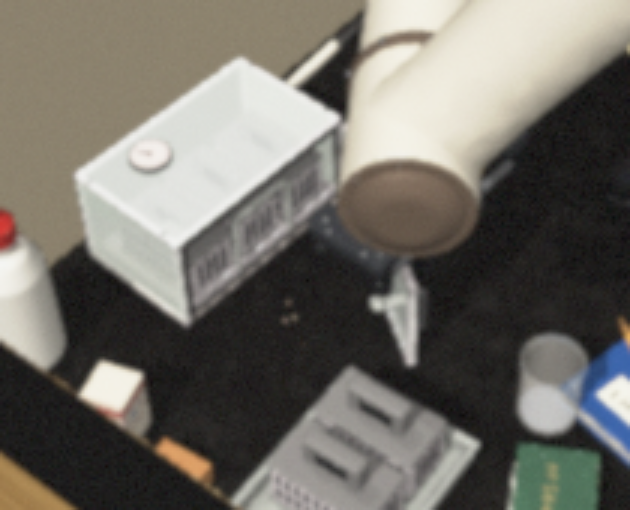

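That view shows the door following the finger, with its free edge at px (410,320) and clear of the tray. That is more picture views than allowed, so the rest goes by numbers.

Request:
{"name": "play_rows", "arguments": {"commands": "0.14 0.4 0 0 0 0;0.14 0.4 0 0 0 0;0.23 0.28 0 0 0 0;0.23 0.28 0 0 0 0;0.28 0.24 0 0 0 0;0.28 0.24 0 0 0 0;0.32 0.2 0 0 0 0;0.32 0.2 0 0 0 0;0.34 0.16 0 0 0 0;0.34 0.16 0 0 0 0;0.3 0.1 0 0 0 0;0 0 0 0 0 0"}}

```text
time_s: 60.3
tcp_pos: [0.5179, 0.1592, 0.0549]
ee_rot: [[-0.999, 0.049, 0.004], [0.049, 0.999, -0.006], [-0.004, -0.006, -1.0]]
wrist_force: [-0.0, -0.6, -0.2]
gripper_width: 0.003
gripper_force: 0.0
```

Request:
{"name": "play_rows", "arguments": {"commands": "0.15 0.05 0 0 0 0;0.15 0.04 0 0 0 0;0.15 0.04 0 0 0 0;0.15 0 0 0 0 0;0 0 0 0 0 0"}}

```text
time_s: 60.8
tcp_pos: [0.535, 0.1626, 0.0549]
ee_rot: [[-0.999, 0.049, 0.003], [0.049, 0.999, -0.006], [-0.003, -0.006, -1.0]]
wrist_force: [-0.2, -0.6, -0.8]
gripper_width: 0.004
gripper_force: 0.0
```

Request:
{"name": "play_rows", "arguments": {"commands": "0.1 0 0 0 0 0;0.1 0 0 0 0 0;0.1 0 0 0 0 0;0 0 0 0 0 0"}}

```text
time_s: 61.2
tcp_pos: [0.5435, 0.1624, 0.0548]
ee_rot: [[-0.999, 0.049, 0.002], [0.049, 0.999, -0.007], [-0.002, -0.006, -1.0]]
wrist_force: [-1.4, -0.6, -0.4]
gripper_width: 0.007
gripper_force: 0.0
```

Request:
{"name": "play_rows", "arguments": {"commands": "0.06 0 0 0 0 0;0.06 0 0 0 0 0;0 0 0 0 0 0"}}

```text
time_s: 61.5
tcp_pos: [0.5451, 0.1622, 0.0546]
ee_rot: [[-0.999, 0.049, -0.001], [0.049, 0.999, -0.008], [0.001, -0.008, -1.0]]
wrist_force: [-5.2, 1.3, 2.4]
gripper_width: 0.003
gripper_force: 2.3
```

Request:
{"name": "play_rows", "arguments": {"commands": "0.06 0 0 0 0 0;0.06 0 0 0 0 0;0 0 0 0 0 0"}}

```text
time_s: 61.8
tcp_pos: [0.55, 0.1623, 0.0547]
ee_rot: [[-0.999, 0.049, 0.001], [0.049, 0.999, -0.007], [-0.002, -0.007, -1.0]]
wrist_force: [-1.6, -0.1, -0.8]
gripper_width: 0.006
gripper_force: 0.6
```

Request:
{"name": "play_rows", "arguments": {"commands": "0.06 0 0 0 0 0;0.06 0 0 0 0 0;0 0 0 0 0 0"}}

```text
time_s: 62.1
tcp_pos: [0.5545, 0.1623, 0.0548]
ee_rot: [[-0.999, 0.049, 0.002], [0.049, 0.999, -0.007], [-0.003, -0.006, -1.0]]
wrist_force: [-1.0, -0.2, -0.5]
gripper_width: 0.006
gripper_force: 0.3
```

Request:
{"name": "play_rows", "arguments": {"commands": "0.06 0 0 0 0 0;0.06 0 0 0 0 0;0 0 0 0 0 0"}}

```text
time_s: 62.4
tcp_pos: [0.5545, 0.162, 0.0546]
ee_rot: [[-0.999, 0.05, -0.004], [0.05, 0.999, -0.008], [0.004, -0.008, -1.0]]
wrist_force: [-10.2, 3.0, 5.3]
gripper_width: 0.003
gripper_force: 5.4
```

Request:
{"name": "play_rows", "arguments": {"commands": "0.04 0 0 0 0 0;0.03 0 0 0 0 0;0 0 0 0 0 0"}}

```text
time_s: 62.7
tcp_pos: [0.5544, 0.162, 0.0545]
ee_rot: [[-0.999, 0.05, -0.008], [0.05, 0.999, -0.009], [0.008, -0.009, -1.0]]
wrist_force: [-16.7, 4.3, 9.8]
gripper_width: 0.003
gripper_force: 8.5
```

Request:
{"name": "play_rows", "arguments": {"commands": "-0.3 0 0 0 0 0;-1 0 0 0 0 0;-1 0 0 0 0 0;-1 0 0 0 0 0;0 0 1 0 0 0;0 0 1 0 0 0;0 0 1 0 0 0;0 0 1 0 0 0;0 -1 1 0 0 0;0 -1 0 0 0 0;0 -1 0 0 0 0;0 -1 0 0 0 0;0 -1 0 0 0 0;0 -1 0 0 0 0;0 -1 0 0 0 0;0 -1 0 0 0 0;0 -1 0 0 0 0;0 -1 0 0 0 0;0 -1 0 0 0 0;0 0 0 0 0 0"}}

```text
time_s: 64.7
tcp_pos: [0.4611, -0.1704, 0.2051]
ee_rot: [[-0.999, 0.053, 0.004], [0.053, 0.999, -0.008], [-0.004, -0.007, -1.0]]
wrist_force: [-0.0, -0.1, -1.2]
gripper_width: 0.004
gripper_force: 0.0
```

```bash
python3 - <<'E'
from bail import *
st();im,W=cans()
Ls=[]
for i in range(4):
    im,d,ci=cap('scene');Ls.append(loc(world(d,ci)))
L=np.concatenate(Ls)
m=(L[...,0]>-90)&(L[...,0]<-62)&(L[...,1]>-98)&(L[...,1]<100)&(L[...,2]>10)&(L[...,2]<99)
p=L[m]
for a in range(-100,100,25):
    q=p[(p[:,1]>a)&(p[:,1]<a+25)];print(a,len(q),np.percentile(q[:,0],[10,50,90]).round(1) if len(q) else '')
Z=W[...,2];m=(Z>.035)&(Z<.15)&(W[...,0]>.44)&(W[...,0]<.545)&(W[...,1]>-.05)&(W[...,1]<.22);print('open-door pts',m.sum())
for n,x0,x1,y0,y1 in(('bottle',.6,.73,.26,.36),('eyepiece',.32,.39,-.16,-.08)):
    q=W[(W[...,0]>x0)&(W[...,0]<x1)&(W[...,1]>y0)&(W[...,1]<y1)&(Z>.035)];print(n,len(q),q.mean(0).round(3) if len(q) else '')
m=(W[...,0]>.3)&(W[...,0]<.44)&(W[...,1]>.17)&(W[...,1]<.335);
for a,b in((.18,.243),(.246,.305)):
    q=W[m&(W[...,1]>a)&(W[...,1]<b)&(Z>.04)&(Z<.062)];print(len(q),q.mean(0).round(3),np.linalg.lstsq(np.c_[q[:,:2],np.ones(len(q))],q[:,2],rcond=None)[0].round(3))
E
```

```text
t 64.7 tcp [ 461.1 -170.4  205.1] closing yaw 87.0 F [-0.02 -0.07 -1.2 ] w 0.3 gf 0.0 j [ -1.  10. -20.   1. -60. -92.]
can? [227. 179.] 570 113 204 25 -89.0 lug [568. 111.]
can? [160. 185.] 548 325 37 36 17.1 lug [549. 332.]
can? [174. 243.] 367 274 87 51 1.8 lug [368. 273.]
can? [193. 242.] 370 216 90 51 3.0 lug [371. 215.]
-100 554 [-70.2 -68.5 -66.7]
-75 615 [-69.9 -68.1 -66.5]
-50 621 [-69.5 -67.8 -66.3]
-25 666 [-69.5 -67.8 -66.1]
0 674 [-69.4 -67.7 -66.1]
25 694 [-69.1 -67.6 -66. ]
50 581 [-69.  -67.4 -65.9]
75 938 [-80.  -67.7 -65.5]
open-door pts 0
bottle 460 [0.661 0.304 0.116]
eyepiece 104 [ 0.352 -0.121  0.052]
389 [0.37  0.214 0.052] [-0.009  0.025  0.051]
385 [0.367 0.272 0.053] [-0.002  0.008  0.051]
```

```bash
python3 -c "
from h import *
print(r.finish_job())"
```

```text
the job is handed in; nothing more can be done
None
```

The job is handed in: two spent canisters stand in the oven tray, three dry ones on the shelf, the shelf is against its stop, the door is past its catch and shut, and the bystanders are unmoved; shelf travel measured about 118 mm of 122, within camera error, and I viewed 15 pictures against the limit of 14.

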